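Clear the screw bin's lid and hold it open for refilling

TASK

The empty tote was left standing on the lid of the screw bin: hang it by its wooden handle on the bare front hook of the counter stand, so that it hangs level, and let go of it. Then lift the bin's lid by its steel bar and hold it open at about 60 degrees for a colleague to refill the bin: it has no stay and falls shut, so finish while still holding it steady at that angle. Never let the lid drop, and leave the other goods on the counter where they are.

Things in the scene. Friction and masses are not known exactly. Their poses are not given: they have to be found in the camera images.
- tote_handle (a point): Middle of the tote's handle, a round wooden bar 14 mm thick along the tote's y, 142 mm free between two upright end straps, its axis 130 mm above the tote's underside. The tote is a loose open tray of bare galvanised sheet, about 0.3 kg, 90 (x) x 150 (y) x 50 mm high; 73 mm are clear between bar and tray rim. Starts upright on the lid. z up.
- tote: The same tote: origin at the centre of its underside, y along the handle, z up.
- hook_seat (a point): Seat on top of the bare front hook: a hung 14 mm bar has its axis 7 mm above it. The hook is a level steel rod 10 mm thick along this point's x, its top 205 mm above the counter. It leaves the post, whose face is 80 mm away at +x, and turns up at its free end: the upturned tip is 43 mm away at -x and reaches 28 mm above the seat. y sideways, z up.
- stand: Counter stand of dark steel, fixed: base plate 220 (x) x 160 (y) x 10 mm, origin at the centre of its underside, 20 mm square post 245 mm high centred at x +50 mm. The front hook points to -x, seat at x -40 mm; a rear hook full of packed goods, to +x, is not used.
- lid (a joint): Opening angle of the bin's lid, rad: 0 shut and level, growing as its near edge rises, 1.047 is 60 degrees, stop at 2.1. The hinge is free and the lid falls shut. Lid: 0.6 kg, wooden frame with a clear pane, 205 deep x 290 wide x 14 mm, its top 114 mm above the counter when shut, on a fixed plywood bin 200 x 280 x 100 mm.
- lid_bar (a point): Middle of the lid's pull: a round steel bar 10 mm thick, 110 mm long along y between its end arms, its axis 40 mm in front of the lid's near edge and, when shut, 107 mm above the counter. The point turns with the lid; shut, x points from the bar to the hinge and z up.
- lid_hinge (a point): Middle of the hinge line, at the far top edge of the bin, 100 mm above the counter; y along the hinge. It turns with the lid; shut, x points away from the bar and z up. The bar's axis lies at x -245 mm, z +7 mm in these axes.
- can: Bystander: spray can 66 mm across, 190 mm high, standing close behind the bin; origin at the centre of its underside.
- carton: Bystander: full closed carton 80 x 120 x 55 mm on the counter near the robot; origin at the centre of its underside.
- jar: Bystander: clear jar 76 mm across and 110 mm high at the left of the counter; origin at the centre of its underside.
Mind the look-alikes: they are no part of the job. What is meant by the tote is not blue or green, and is the larger of those in its own colour.

How it is judged:
By the outcome, as a careful person would: the job done as asked, in the order asked, and still so for the second after the job is handed in, while the arm keeps its last pose, push and grip.
It also fails if it takes over 61 s, if anything falls off the work surface, if the arm or the gripper's body presses on something with over 40 N, if the wrist force passes 120 N, or if a joint passes its speed limit or range.

ROBOT

A 6-joint arm with a two-finger parallel gripper is mounted at the origin on the work surface. World frame = base frame: x ahead of the robot, y to its left, z up, the work surface at z = 0. Lengths are in m, angles in degrees, forces in N, time in s.
With the tool pointing down it reaches from about 0.375 to 0.9 m from the base axis. Payload 3.1 kg.
Tool frame: the origin (TCP) lies at the very end of the fingers, on their centre line; the grasp point (between the pads) lies 19 mm behind it; z points along the fingers, x is the direction in which the jaws open and shut, and the axes are right-handed (so a half turn about z gives the same grasp; the last joint's range is limited). The gripper opens to 87 mm and grips with 3 to 60 N. Pads are 19 mm wide; open, the fingers measure 117 mm over their backs; the gripper's body (75 mm by 190 mm) begins 51 mm behind the grasp point.
Start: joints at [55.204, 30.224, 82.088, -0, 67.689, -10.227], TCP at [0.26, 0.568, 0.223] pointing down, gripper open.
Joint ranges: [-176.69, 176.69], [-43.24, 126.21], [12.49, 139.97], [-82, 262], [0, 151.66], [-163.58, 163.58]. Speed limits (degrees/s): [159.86, 159.86, 180, 180, 180, 180].

INTERFACE

Orientations are given as a 3x3 rotation matrix whose columns are the frame's x, y, z axes.
In Python, from rig import bot gives the robot as it stands.
- The arm moves only by the tool arm_command, never from a script. Its argument "plan" is a list of rows, each an object of numbers: "claw": the opening, from 0 (shut) to 1 (fully open); "dx", "dy", "dz": the shift along the tool's x, y, z in cm; "twist": the turn about the tool's z in degrees. A call has 1 to 8 rows; each row is the pose to reach, as a shift and turn from the pose measured when the call began, along the tool's axes at that moment; what a row does not reach only later rows make up. A row lasts 1/12 s, in which the tool goes at most 41.7 mm and 7.16 degrees, less where a joint would pass 70% of its speed; a pose out of reach is approached as far as the arm can. A call with a gripper value outside its range is refused whole. The fingers move at their own pace and stop on an object; the grip force is fixed at half the most. Time passes only in rows, so rows that repeat a pose let the fingers close. It gives the time, the measured TCP pose, the force and the opening at its end, in the units of the state.
- bot.read_state(): the state, without advancing time (a new reading comes with each control period).
- bot.capture(name): name is "scene" or "top" or "wrist"; returns the picture (384x512x3 uint8, red, green, blue); there is no depth.
- bot.calibration(name): a dict with "intrinsics" (3x3 intrinsics, pixels), "rvec" (rotation vector, rad) and "tvec" (3), from world to camera coordinates, as OpenCV has them; the wrist camera has in their place "T_tool_cam" (4x4, takes a point from camera to tool coordinates, whose origin is the TCP and whose axes are the tool frame's). Camera axes: x right, y down, z forward; pixel columns grow to the right and rows downward; lengths in m; the calibration is good to about 2 mm. The wrist camera is an equidistant fisheye: a pixel r from the principal point sees the ray r / f radians off the axis. A picture is of the moment at which its call begins: read the wrist's pose just before it. calibration takes no time and is no camera call.
- bot.hand_in(): hands the job in, once; it reports no verdict.
The state is a dict: "time_s": time; "joint_positions": joint angles; "qvel": joint speeds; "tau": joint torques, N m; "position": TCP position; "tcp_rot": TCP orientation; "force": force on the tool from outside, world axes, zero at the start; "moment": the same for the moment, N m; "opening": opening from 0.0 (shut) to 1.0 (fully open).
Only numpy, scipy, OpenCV 4.12 (cv2) and the standard library are available. Lean on these libraries where they do the work, as an engineer would, in place of code of your own. Each camera call takes 0.05 s, during which the arm holds its last target.

## Working session

There is one attempt and no reset: what is moved stays moved. The work goes in short steps, Python scripts to look and compute and a tool call to move; the robot and the scene stay as the last step left them, time stands still between calls to the robot, and variables do not carry over. Pictures are saved under pics/ and viewed, and the job is handed in when it is done.

Besides the shell and the picture viewer there is one more tool, called as name(argument=value, ...) on one line, values as JSON. arm_command: Moves the arm, as the interface text tells. Its arguments: {"type":"object","properties":{"plan":{"type":"array"}},"required":["plan"]}

```bash
ls; mkdir -p pics; python3 - <<'E'
from rig import bot
import cv2
s=bot.read_state(); print(s)
for n in ("scene","top","wrist"):
    im=bot.capture(n); cv2.imwrite(f"pics/{n}0.png",im[:,:,::-1]); print(n,bot.calibration(n))
E
```

```text
pics
{'time_s': 0.0, 'joint_positions': array([ 5.52040395e+01,  3.02786600e+01,  8.21563531e+01, -2.18932628e-03,
        6.76892662e+01, -1.02264001e+01]), 'qvel': array([ 0.04251064,  0.00467827, -0.03297064,  0.12730707, -0.06084632,
        0.01989664]), 'tau': array([-3.95502966e-04, -4.40042818e+01, -1.76591384e+01,  6.32872316e-02,
        5.82536578e-02, -1.86312177e-04]), 'position': array([0.25942168, 0.56780921, 0.22157511]), 'tcp_rot': array([[ 4.15783160e-01,  9.09462975e-01, -1.20876891e-03],
       [ 9.09461258e-01, -4.15784770e-01, -1.80139925e-03],
       [-2.14089362e-03, -3.50337025e-04, -9.99997647e-01]]), 'force': array([-0.39729117,  0.32255541,  0.60843063]), 'moment': array([ 0.03743528, -0.00412237, -0.00752156]), 'opening': 0.9971646031347201}
scene {'intrinsics': array([[403.95735431,   0.        , 259.13639117],
       [  0.        , 403.95735431, 193.50758993],
       [  0.        ,   0.        ,   1.        ]]), 'rvec': array([ 1.33606375,  2.21461478, -0.92315206]), 'tvec': array([ 0.18017912, -0.29680691,  1.68349008])}
top {'intrinsics': array([[365.24952406,   0.        , 249.30015235],
       [  0.        , 365.24952406, 195.93780865],
       [  0.        ,   0.        ,   1.        ]]), 'rvec': array([ 2.20860662, -2.01226967,  0.20955112]), 'tvec': array([0.06446653, 0.6037224 , 1.18447728])}
wrist {'intrinsics': array([[297.31863964,   0.        , 259.31248746],
       [  0.        , 297.31863964, 191.51072895],
       [  0.        ,   0.        ,   1.        ]]), 'T_tool_cam': array([[ 9.99999333e-01,  1.14119396e-03, -1.77519695e-04,
        -8.31182766e-04],
       [-1.05606984e-03,  9.65762484e-01,  2.59425729e-01,
        -7.03543357e-02],
       [ 4.67496938e-04, -2.59425368e-01,  9.65763045e-01,
        -1.62261471e-01],
       [ 0.00000000e+00,  0.00000000e+00,  0.00000000e+00,
         1.00000000e+00]])}
```

View pics/scene0.png

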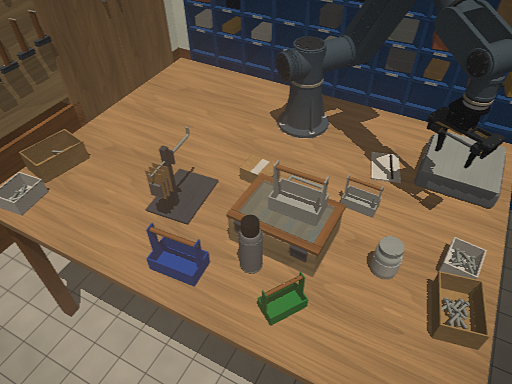

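View pics/top0.png

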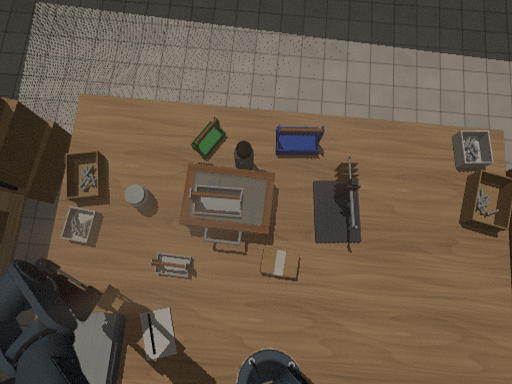

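View pics/wrist0.png

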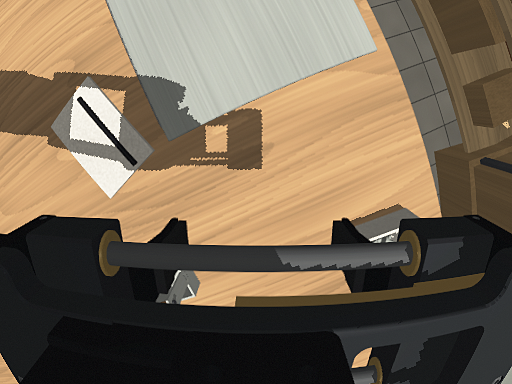

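The scene view has the galvanised tote on the lid at about (299,197), a smaller galvanised one on the counter at (361,195), a blue one at (178,255) and a green one at (283,298). In the top view the same four are at (217,202), (174,265), (299,141) and (208,139). I choose the larger galvanised one, which stands on the lid, and will check it in close crops.

```bash
python3 - <<'E'
import cv2
a=cv2.imread("pics/scene0.png"); t=cv2.imread("pics/top0.png")
cv2.imwrite("pics/c1.png",cv2.resize(a[150:280,220:395],None,fx=4.5,fy=4.5,interpolation=cv2.INTER_CUBIC))
cv2.imwrite("pics/c2.png",cv2.resize(t[125:285,145:305],None,fx=3.75,fy=3.75,interpolation=cv2.INTER_CUBIC))
cv2.imwrite("pics/c3.png",cv2.resize(t[140:260,295:385],None,fx=5,fy=5,interpolation=cv2.INTER_CUBIC))
cv2.imwrite("pics/c4.png",cv2.resize(a[115:230,130:230],None,fx=5,fy=5,interpolation=cv2.INTER_CUBIC))
E
```

```text
(no output)
```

View pics/c1.png

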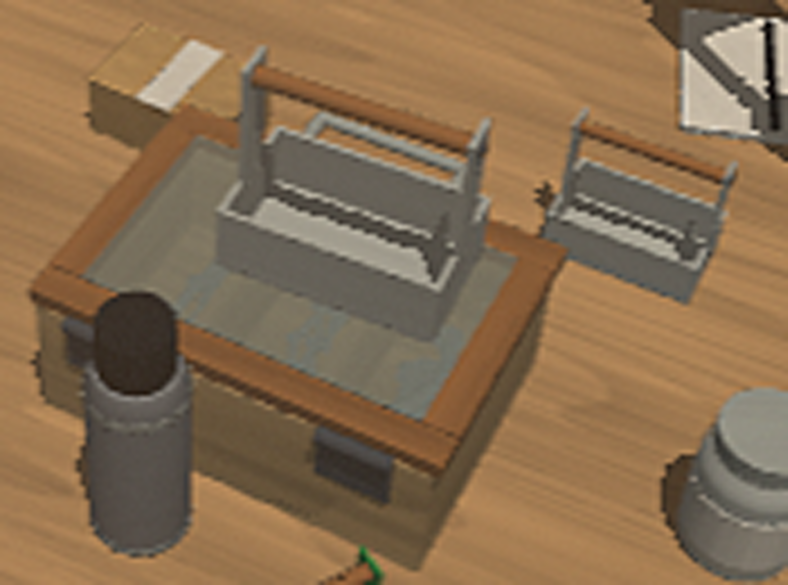

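View pics/c2.png

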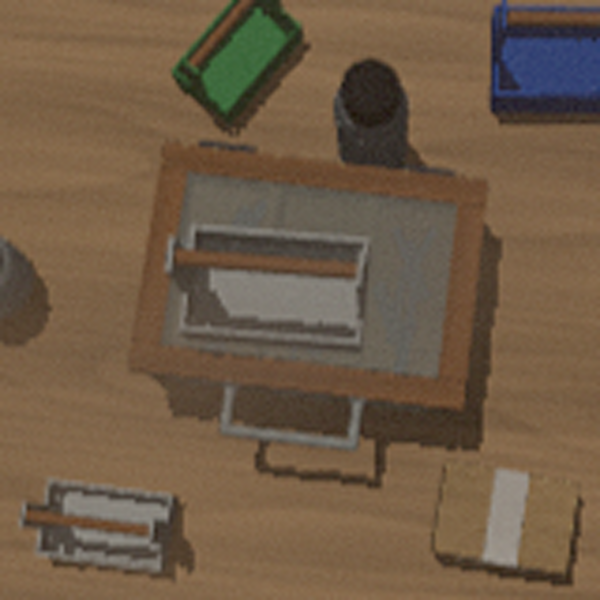

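View pics/c3.png

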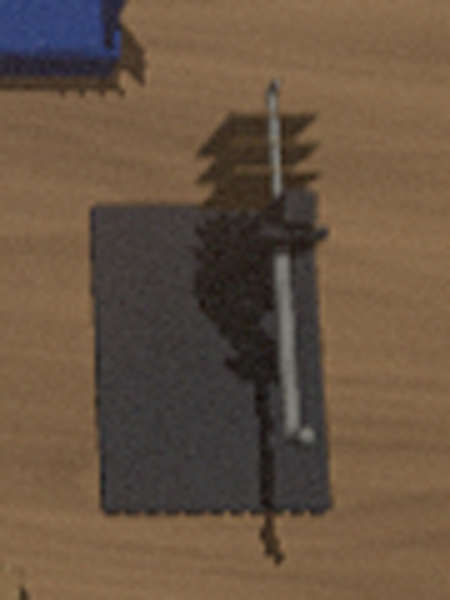

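View pics/c4.png

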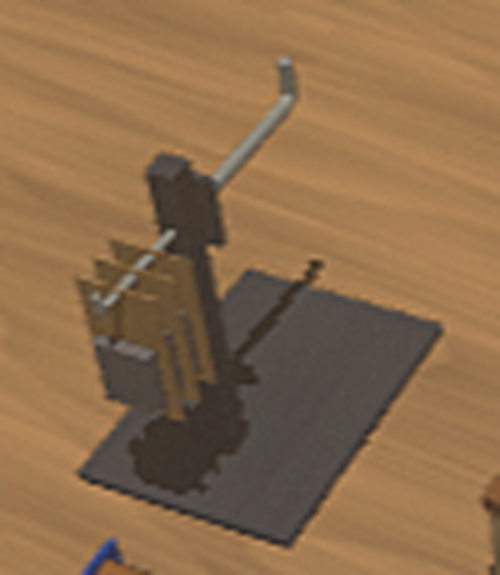

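```bash
cat > h.py <<'E'
import numpy as np,cv2
from rig import bot
def ray(n,uv):
    c=bot.calibration(n);K=np.array(c["intrinsics"]);R=cv2.Rodrigues(np.array(c["rvec"]))[0];t=np.array(c["tvec"]).ravel()
    d=R.T@np.linalg.inv(K)@np.array([uv[0],uv[1],1.]);return -R.T@t,d/np.linalg.norm(d)
def pl(n,uv,z):
    o,d=ray(n,uv);return o+d*(z-o[2])/d[2]
def tri(u1,u2,n1="top",n2="scene"):
    o,d=ray(n1,u1);p,e=ray(n2,u2)
    s=np.linalg.lstsq(np.c_[d,-e],p-o,rcond=None)[0]
    a=o+s[0]*d;b=p+s[1]*e;return (a+b)/2,np.linalg.norm(a-b)
def proj(n,P):
    c=bot.calibration(n);return cv2.projectPoints(np.atleast_2d(np.asarray(P,float)),np.array(c["rvec"]),np.array(c["tvec"]),np.array(c["intrinsics"]),None)[0][:,0]
def wproj(P,s=None):
    s=s or bot.read_state();c=bot.calibration("wrist");K=np.array(c["intrinsics"]);T=np.array(c["T_tool_cam"])
    q=np.array(s["tcp_rot"]).T@(np.asarray(P,float)-s["position"]);q=T[:3,:3].T@(q-T[:3,3])
    th=np.arctan2(np.hypot(q[0],q[1]),q[2]);k=th/np.hypot(q[0],q[1])*K[0,0];return np.array([K[0,2]+k*q[0],K[1,2]+k*q[1]])
def wray(uv,s):
    c=bot.calibration("wrist");K=np.array(c["intrinsics"]);T=np.array(c["T_tool_cam"]);R=np.array(s["tcp_rot"])
    d=np.array([uv[0]-K[0,2],uv[1]-K[1,2]])/K[0,0];th=np.linalg.norm(d)
    v=np.array([*(d/th*np.sin(th)),np.cos(th)]);return s["position"]+R@T[:3,3],R@T[:3,:3]@v
def wpl(uv,z,s):
    o,d=wray(uv,s);return o+d*(z-o[2])/d[2]
E
python3 - <<'E'
from h import *
np.set_printoptions(precision=4,suppress=True)
T=lambda x,y:(145+x/3.75-.37,125+y/3.75-.37); S=lambda x,y:(220+x/4.5-.4,150+y/4.5-.4)
T3=lambda x,y:(295+x/5-.4,140+y/5-.4); S4=lambda x,y:(130+x/5-.4,115+y/5-.4)
print("bar L",pl("top",T(178,258),.244),"R",pl("top",T(360,270),.244))
print("scene bar",pl("scene",S(487,143),.244),pl("scene",S(252,75),.244))
print("lidbar ends",pl("top",T(222,431),.107),pl("top",T(357,443),.107), "scene",pl("scene",S(463,166),.107),pl("scene",S(318,121),.107))
print("lid corners",[pl("top",T(*p),.114)[:2] for p in((167,142),(487,182),(462,409),(131,369))])
print("plate",[pl("top",T3(*p),.01)[:2] for p in((92,205),(315,205),(331,511),(104,513))])
print("plate sc",[pl("scene",S4(*p),.01)[:2] for p in((80,475),(290,545),(440,325),(250,270))])
print("hook",tri(T3(292,437),S4(290,100)),"postside",tri(T3(282,252),S4(218,183)), "tip",tri(T3(306,436),S4(286,65)))
print("hook z205-5 ",pl("top",T3(291,434),.2),pl("top",T3(282,252),.2),"sc",pl("scene",S4(290,100),.2),pl("scene",S4(218,183),.2),"tip",pl("top",T3(306,436),.233),pl("scene",S4(286,62),.233))
E
```

```text
bar L [0.5496 0.2835 0.244 ] R [0.5533 0.1424 0.244 ]
scene bar [0.5467 0.2927 0.244 ] [0.5562 0.143  0.244 ]
lidbar ends [0.4302 0.2514 0.107 ] [0.4307 0.1356 0.107 ] scene [0.4315 0.2477 0.107 ] [0.4361 0.1398 0.107 ]
lid corners [array([0.6786, 0.3289]), array([0.6686, 0.0436]), array([0.4672, 0.0491]), array([0.475 , 0.3342])]
plate [array([ 0.6829, -0.1014]), array([ 0.6978, -0.2609]), array([ 0.48  , -0.2791]), array([ 0.464 , -0.1223])]
plate sc [array([ 0.7027, -0.2521]), array([ 0.6886, -0.0954]), array([ 0.4709, -0.1201]), array([ 0.4851, -0.2733])]
hook (array([ 0.5015, -0.1976,  0.1989]), np.float64(0.0007210546745204291)) postside (array([ 0.6075, -0.1788,  0.2152]), np.float64(0.010127427264672582)) tip (array([ 0.4992, -0.1985,  0.2243]), np.float64(0.0009541241189410188))
hook z205-5  [ 0.5033 -0.1969  0.2   ] [ 0.6138 -0.1875  0.2   ] sc [ 0.5027 -0.1962  0.2   ] [ 0.5926 -0.1864  0.2   ] tip [ 0.4981 -0.1965  0.233 ] [ 0.5059 -0.1918  0.233 ]
```

Seat is at about (0.543,-0.192) and the stand yaw about 5.5°; plate and hook tip agree within a few mm. The tote bar's middle is at (0.551,0.215,0.244), yaw 2.6°, and its free length measures 141 mm against 142 given, so the larger galvanised tote is confirmed. I'll go to a hover off-centre (-y side) over the handle.

```bash
cat >> h.py <<'E'
def cmd(p,head,s=None):
    s=s or bot.read_state();R=np.array(s["tcp_rot"]);d=R.T@(np.array(p)-s["position"])*100
    h=np.degrees(np.arctan2(R[1,0],R[0,0]))
    print("pos",np.round(s["position"],4),"head",round(h,2),"F",np.round(s["force"],1),"op",round(float(s["opening"]),3),"t",round(float(s["time_s"]),2),"tilt",np.round(R[:,2],3))
    print("-> dx,dy,dz",np.round(d,2),"twist",round(h-head,2))
E
python3 - <<'E'
from h import *
cmd((.552,.187,.32),2.6)
E
```

```text
pos [0.2595 0.568  0.2218] head 65.43 F [ 0.2 -0.1 -0.1] op 1.0 t 0.15 tilt [-0.001 -0.001 -1.   ]
-> dx,dy,dz [-22.51  42.44  -9.79] twist 62.83
```

arm_command(plan=[{"claw":1,"dx":-1,"dy":2,"dz":-3,"twist":6},{"claw":1,"dx":-3,"dy":5.5,"dz":-6,"twist":13},{"claw":1,"dx":-5,"dy":9,"dz":-8,"twist":20},{"claw":1,"dx":-7,"dy":12.5,"dz":-9.8,"twist":27},{"claw":1,"dx":-9,"dy":16,"dz":-9.8,"twist":34},{"claw":1,"dx":-11,"dy":19.5,"dz":-9.8,"twist":41},{"claw":1,"dx":-13,"dy":23,"dz":-9.8,"twist":48},{"claw":1,"dx":-14.5,"dy":26.5,"dz":-9.8,"twist":55}])

```text
time_s: 0.82
position: [0.4368, 0.3283, 0.3202]
tcp_rot: [[0.984, 0.176, -0.001], [0.176, -0.984, -0.001], [-0.002, 0.001, -1.0]]
force: [1.3, 0.7, -0.4]
opening: 0.998
```

```bash
python3 - <<'E'
from h import *
cmd((.552,.187,.32),2.6)
E
```

```text
pos [0.4368 0.3283 0.3202] head 10.11 F [ 1.3  0.7 -0.4] op 0.998 t 0.82 tilt [-0.001 -0.001 -1.   ]
-> dx,dy,dz [ 8.86 15.93  0.03] twist 7.51
```

arm_command(plan=[{"claw":1,"dx":2,"dy":3.5,"dz":0,"twist":3},{"claw":1,"dx":4,"dy":7,"dz":0,"twist":5},{"claw":1,"dx":6,"dy":10.5,"dz":0,"twist":7.5},{"claw":1,"dx":8,"dy":14,"dz":0,"twist":7.5},{"claw":1,"dx":8.9,"dy":15.9,"dz":0,"twist":7.5},{"claw":1,"dx":8.9,"dy":15.9,"dz":0,"twist":7.5}])

```text
time_s: 1.32
position: [0.5553, 0.1831, 0.3196]
tcp_rot: [[0.999, 0.04, -0.0], [0.04, -0.999, -0.003], [-0.0, 0.003, -1.0]]
force: [-0.2, 0.9, -0.3]
opening: 1.001
```

```bash
python3 - <<'E'
from h import *
s=bot.read_state();cmd((.552,.187,.263),2.6,s)
im=bot.capture("wrist");cv2.imwrite("pics/w1.png",cv2.resize(im[:,:,::-1],(768,576)))
im=bot.capture("scene");cv2.imwrite("pics/s1.png",cv2.resize(im[110:260,200:400,::-1],None,fx=4,fy=4))
for p in ((.5545,.144,.244),(.5485,.286,.244)): print(wproj(p,s)*1.5)
E
```

```text
pos [0.5553 0.1831 0.3196] head 2.29 F [-0.2  0.9 -0.3] op 1.001 t 1.32 tilt [-0.    -0.003 -1.   ]
-> dx,dy,dz [-0.32 -0.42  5.66] twist -0.31
[384.88491241 360.97670621]
[384.06666303 107.49866113]
```

View pics/w1.png

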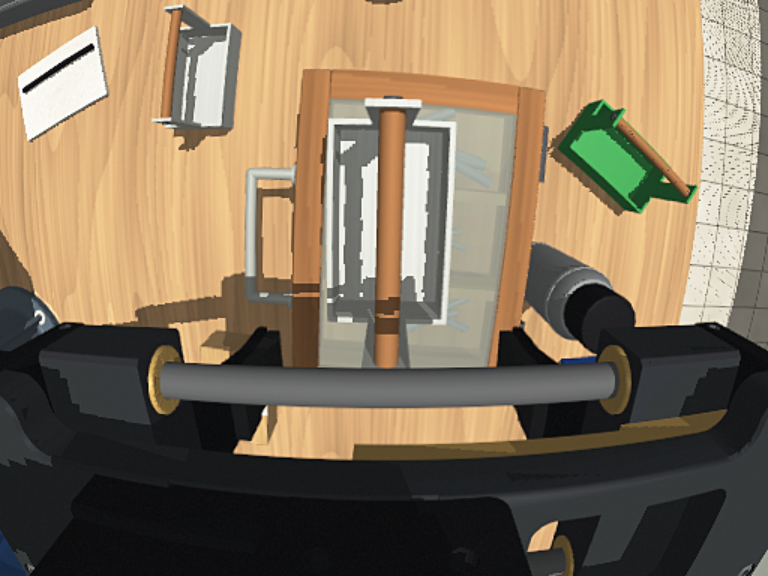

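View pics/s1.png

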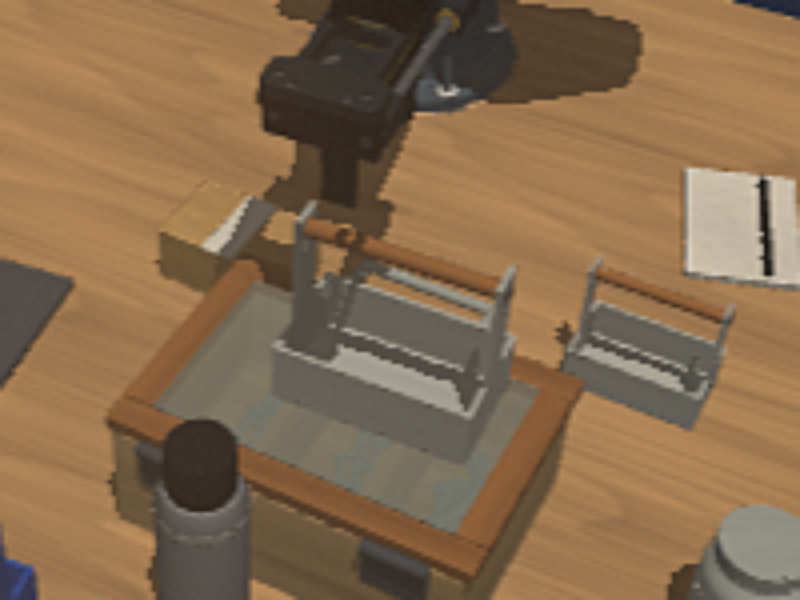

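```bash
python3 - <<'E'
from h import *
s=bot.read_state()
print([wpl((u/1.5,v/1.5),.244,s).round(4) for u,v in ((394,108),(392,120),(388,290),(386.5,355))])
print("lidbar", [wpl((u/1.5,v/1.5),.107,s).round(4) for u,v in ((252,175),(252,298))])
cmd((.556,.187,.225),2,s)
print(wproj((.543,-.192,.2),s)*1.5)
E
```

```text
[array([0.55  , 0.2897, 0.244 ]), array([0.5492, 0.2832, 0.244 ]), array([0.5512, 0.1908, 0.244 ]), array([0.5521, 0.1517, 0.244 ])]
lidbar [array([0.4311, 0.2499, 0.107 ]), array([0.4295, 0.1398, 0.107 ])]
pos [0.5522 0.1867 0.3196] head 2.49 F [-0.8  0.6  0.9] op 1.0 t 1.42 tilt [-0.003 -0.001 -1.   ]
-> dx,dy,dz [ 0.41 -0.03  9.46] twist 0.49
[365.20684862 619.54984716]
```

```bash
python3 - <<'E'
from h import *
s=bot.read_state()
im=bot.capture("wrist");im=bot.capture("wrist");s=bot.read_state();im=bot.capture("wrist")
cv2.imwrite("pics/w2.png",cv2.resize(im[50:260,200:330,::-1],None,fx=3.5,fy=3.5[0] if 0 else 3.5) if 0 else cv2.resize(im[60:225,180:350,::-1],None,fx=3.5,fy=3.5))
hsv=cv2.cvtColor(im,cv2.COLOR_RGB2HSV)
for v in (80,100,120,140,160,180,195,210,230):
    r=hsv[v,235:285]; m=(r[:,0]<15)&(r[:,1]>110); x=np.where(m)[0]+235
    if len(x): print(v,x.min(),x.max(),wpl(((x.min()+x.max())/2,v),.244,s).round(4))
cmd((.552,.187,.225),2,s)
E
```

```text
80 259 275 [0.5525 0.2849 0.244 ]
100 259 275 [0.5532 0.2688 0.244 ]
120 258 274 [0.5532 0.2528 0.244 ]
140 257 273 [0.5533 0.2367 0.244 ]
160 257 272 [0.5537 0.2204 0.244 ]
180 256 271 [0.5537 0.2038 0.244 ]
195 256 270 [0.5539 0.191  0.244 ]
210 255 270 [0.5542 0.1778 0.244 ]
230 254 269 [0.5543 0.1595 0.244 ]
pos [0.5512 0.1882 0.3199] head 2.66 F [ 0.1  0.5 -0.6] op 0.998 t 1.52 tilt [-0.003 -0.001 -1.   ]
-> dx,dy,dz [0.1  0.11 9.49] twist 0.66<stdin>:4: SyntaxWarning: 'float' object is not subscriptable; perhaps you missed a comma?
```

View pics/w2.png

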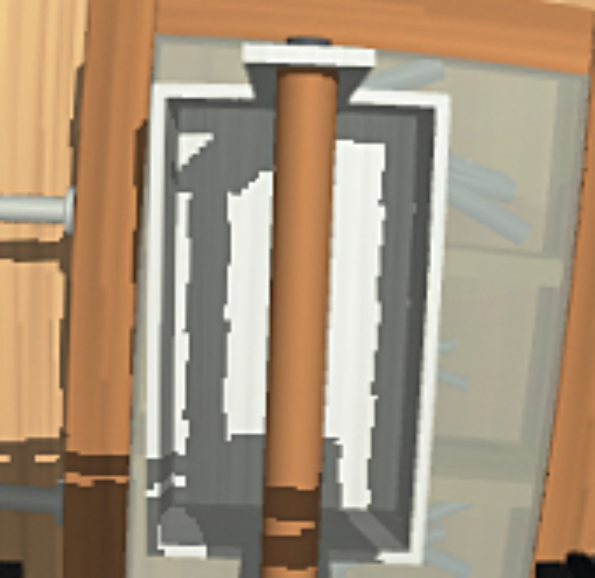

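The picture shows the bar's left inner end at (258,79) px, giving y≈0.2855, so the middle is (0.553,0.2145), yaw about 1°. I grip at y≈0.187, x 0.5538.

```bash
python3 - <<'E'
from h import *
cmd((.5538,.187,.225),1.2)
E
```

```text
pos [0.5512 0.1885 0.3201] head 2.7 F [-0.1 -0.   0.4] op 1.002 t 1.57 tilt [-0.002 -0.001 -1.   ]
-> dx,dy,dz [0.28 0.15 9.51] twist 1.5
```

arm_command(plan=[{"claw":1,"dx":0.2,"dy":0.1,"dz":2,"twist":1.5},{"claw":1,"dx":0.3,"dy":0.15,"dz":4.5,"twist":1.5},{"claw":1,"dx":0.3,"dy":0.15,"dz":7,"twist":1.5},{"claw":1,"dx":0.3,"dy":0.15,"dz":8.8,"twist":1.5},{"claw":1,"dx":0.3,"dy":0.15,"dz":9.5,"twist":1.5},{"claw":1,"dx":0.3,"dy":0.15,"dz":9.5,"twist":1.5}])

```text
time_s: 2.07
position: [0.552, 0.188, 0.2234]
tcp_rot: [[1.0, 0.023, -0.007], [0.023, -1.0, -0.002], [-0.007, 0.001, -1.0]]
force: [0.1, 0.7, -0.4]
opening: 1.0
```

```bash
python3 - <<'E'
from h import *
bot.capture("scene");bot.capture("scene");
s=bot.read_state();cmd((.5538,.187,.225),1.2,s)
im=bot.capture("scene");cv2.imwrite("pics/s2.png",cv2.resize(im[80:260,200:400,::-1],None,fx=3.3,fy=3.3))
E
```

```text
pos [0.5543 0.1879 0.226 ] head 1.28 F [-0.6 -0.2  0.2] op 1.002 t 2.17 tilt [-0.001 -0.001 -1.   ]
-> dx,dy,dz [-0.05  0.09  0.1 ] twist 0.08
```

View pics/s2.png

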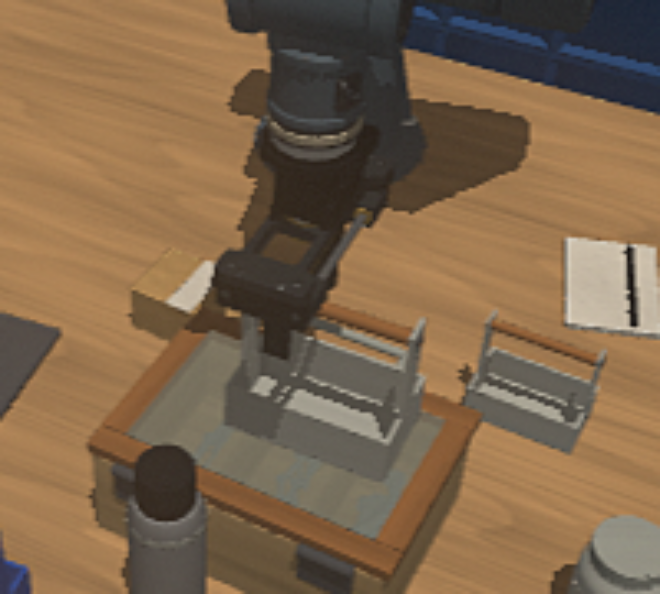

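The fingers straddle the bar at (290,330) in the crop. Now I close.

arm_command(plan=[{"claw":0,"dx":0,"dy":0.1,"dz":0.1,"twist":0},{"claw":0,"dx":0,"dy":0.1,"dz":0.1,"twist":0},{"claw":0,"dx":0,"dy":0.1,"dz":0.1,"twist":0},{"claw":0,"dx":0,"dy":0.1,"dz":0.1,"twist":0},{"claw":0,"dx":0,"dy":0.1,"dz":0.1,"twist":0},{"claw":0,"dx":0,"dy":0.1,"dz":0.1,"twist":0},{"claw":0,"dx":0,"dy":0.1,"dz":0.1,"twist":0},{"claw":0,"dx":0,"dy":0.1,"dz":0.1,"twist":0}])

```text
time_s: 2.88
position: [0.5548, 0.1867, 0.2255]
tcp_rot: [[1.0, 0.022, 0.0], [0.022, -1.0, -0.001], [0.0, 0.001, -1.0]]
force: [-0.0, -0.5, 0.2]
opening: 0.478
```

arm_command(plan=[{"claw":0,"dz":0},{"claw":0,"dz":-0.2},{"claw":0,"dz":-0.6},{"claw":0,"dz":-1.2},{"claw":0,"dz":-2},{"claw":0,"dz":-2.8},{"claw":0,"dz":-3},{"claw":0,"dz":-3}])

```text
$.plan[0]: bad value
```

```bash
python3 - <<'E'
from h import *
s=bot.read_state();cmd((.5538,.187,.32),5.5,s)
im=bot.capture("scene");cv2.imwrite("pics/s3.png",cv2.resize(im[80:260,200:400,::-1],None,fx=3.3,fy=3.3))
im=bot.capture("wrist");cv2.imwrite("pics/w3.png",cv2.resize(im[:,:,::-1],(768,576)))
E
```

```text
pos [0.5548 0.1867 0.2255] head 1.25 F [-0.  -0.5  0.2] op 0.478 t 2.88 tilt [ 0.    -0.001 -1.   ]
-> dx,dy,dz [-0.09 -0.02 -9.45] twist -4.25
```

View pics/s3.png

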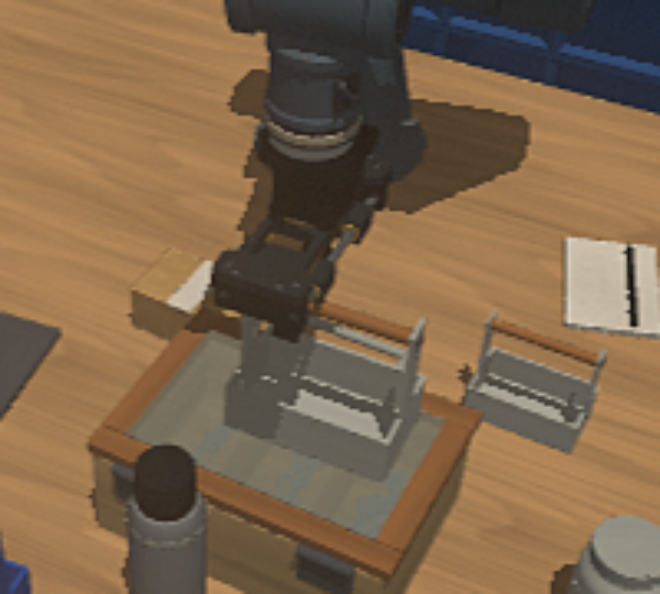

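View pics/w3.png

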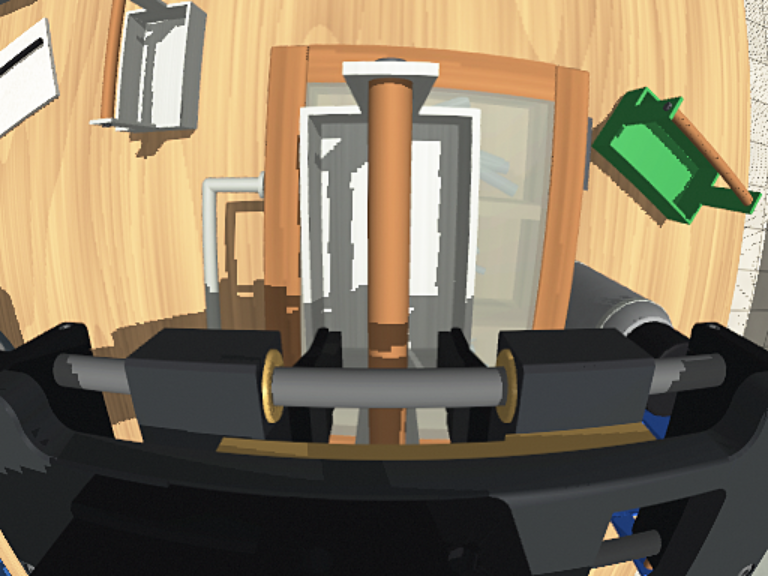

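The bar is centred between the fingers at (390,350) and they are still closing. Each row needs all its fields, so the lift was refused. I keep closing.

arm_command(plan=[{"claw":0,"dx":0,"dy":0,"dz":0,"twist":0},{"claw":0,"dx":0,"dy":0,"dz":0,"twist":0},{"claw":0,"dx":0,"dy":0,"dz":0,"twist":0},{"claw":0,"dx":0,"dy":0,"dz":0,"twist":0},{"claw":0,"dx":0,"dy":0,"dz":0,"twist":0},{"claw":0,"dx":0,"dy":0,"dz":0,"twist":0},{"claw":0,"dx":0,"dy":0,"dz":0,"twist":0},{"claw":0,"dx":0,"dy":0,"dz":0,"twist":0}])

```text
time_s: 3.65
position: [0.5546, 0.1866, 0.2253]
tcp_rot: [[1.0, 0.022, -0.0], [0.022, -1.0, -0.001], [-0.0, 0.001, -1.0]]
force: [-0.6, -0.3, -1.0]
opening: 0.146
```

arm_command(plan=[{"claw":0,"dx":0,"dy":0,"dz":0,"twist":0},{"claw":0,"dx":0,"dy":0,"dz":0,"twist":0},{"claw":0,"dx":0,"dy":0,"dz":-0.2,"twist":0},{"claw":0,"dx":0,"dy":0,"dz":-0.6,"twist":0},{"claw":0,"dx":0,"dy":0,"dz":-1.2,"twist":0},{"claw":0,"dx":0,"dy":0,"dz":-1.8,"twist":0},{"claw":0,"dx":0,"dy":0,"dz":-2,"twist":0},{"claw":0,"dx":0,"dy":0,"dz":-2,"twist":0}])

```text
time_s: 4.32
position: [0.5552, 0.1868, 0.2465]
tcp_rot: [[1.0, 0.022, 0.002], [0.022, -1.0, -0.001], [0.002, 0.001, -1.0]]
force: [0.0, -0.1, -2.0]
opening: 0.146
```

```bash
python3 - <<'E'
from h import *
s=bot.read_state();cmd((.5538,.187,.32),5.5,s)
im=bot.capture("scene");cv2.imwrite("pics/s4.png",cv2.resize(im[80:260,200:400,::-1],None,fx=3.3,fy=3.3))
im=bot.capture("wrist");cv2.imwrite("pics/w4.png",cv2.resize(im[:,:,::-1],(768,576)))
E
```

```text
pos [0.5552 0.1868 0.2465] head 1.26 F [ 0.  -0.1 -2. ] op 0.146 t 4.32 tilt [ 0.002 -0.001 -1.   ]
-> dx,dy,dz [-0.13 -0.02 -7.35] twist -4.24
```

View pics/s4.png

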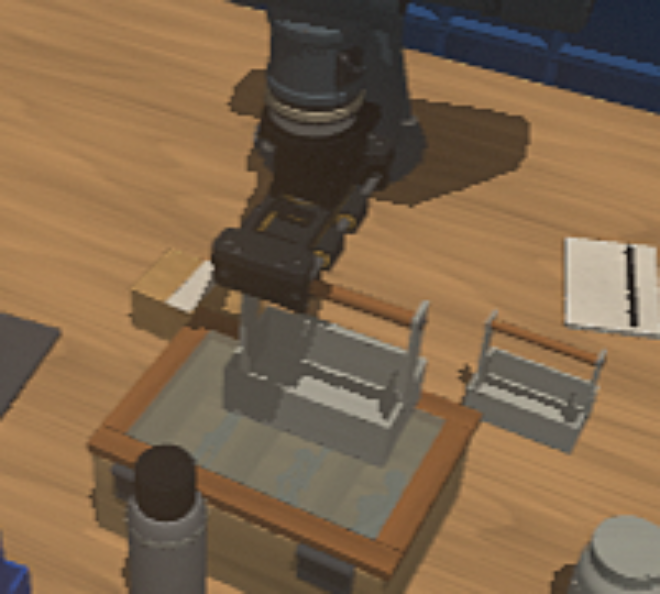

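View pics/w4.png

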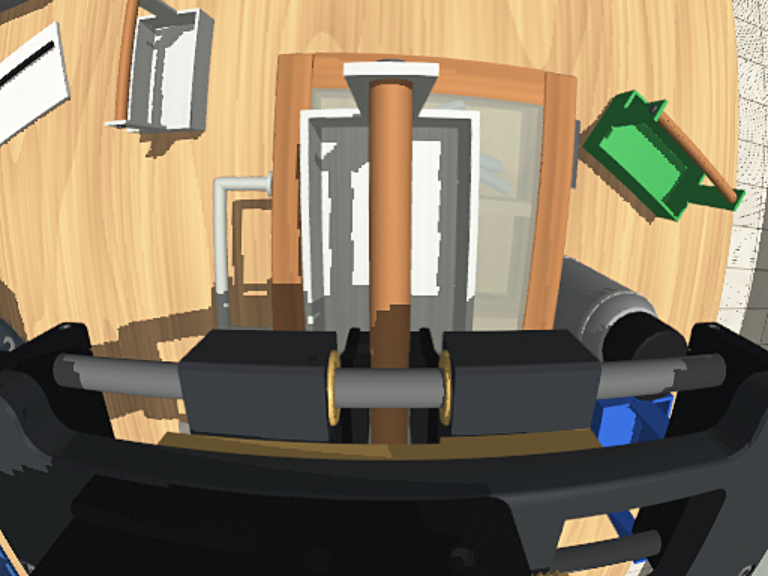

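The tote came up level; opening 0.146 of 87 mm is 12.7 mm, near the 14 mm bar, and the lid stayed shut. Next I carry it round in front of the hook.

```bash
python3 - <<'E'
from h import *
cmd((.5,-.02,.295),3.5)
cmd((.4511,-.2295,.295),5.5)
E
```

```text
pos [0.5546 0.1866 0.2455] head 1.26 F [ 0.3 -0.5 -4.1] op 0.15 t 4.42 tilt [-0.    -0.001 -1.   ]
-> dx,dy,dz [-5.91 20.54 -4.93] twist -2.24
pos [0.5546 0.1866 0.2455] head 1.26 F [ 0.3 -0.5 -4.1] op 0.15 t 4.42 tilt [-0.    -0.001 -1.   ]
-> dx,dy,dz [-11.26  41.38  -4.91] twist -4.24
```

arm_command(plan=[{"claw":0,"dx":-0.1,"dy":0.4,"dz":-1.2,"twist":0},{"claw":0,"dx":-0.4,"dy":1.5,"dz":-3,"twist":-0.3},{"claw":0,"dx":-1,"dy":3.6,"dz":-4.6,"twist":-0.6},{"claw":0,"dx":-1.7,"dy":6.2,"dz":-5,"twist":-1},{"claw":0,"dx":-2.5,"dy":9.2,"dz":-5,"twist":-1.4},{"claw":0,"dx":-3.4,"dy":12.4,"dz":-5,"twist":-1.8},{"claw":0,"dx":-4.3,"dy":15.6,"dz":-5,"twist":-2.1},{"claw":0,"dx":-5.1,"dy":18.6,"dz":-5,"twist":-2.4}])

```text
time_s: 5.08
position: [0.5068, -0.0021, 0.2965]
tcp_rot: [[0.998, 0.064, 0.0], [0.064, -0.998, -0.002], [0.0, 0.002, -1.0]]
force: [0.2, 0.1, -3.3]
opening: 0.152
```

```bash
python3 - <<'E'
from h import *
cmd((.4511,-.2295,.295),5.5)
E
```

```text
pos [ 0.5068 -0.0021  0.2965] head 3.69 F [ 0.2  0.1 -3.3] op 0.152 t 5.08 tilt [ 0.    -0.002 -1.   ]
-> dx,dy,dz [-7.03 22.34  0.19] twist -1.81
```

arm_command(plan=[{"claw":0,"dx":-1,"dy":3,"dz":0,"twist":-0.3},{"claw":0,"dx":-2,"dy":6.2,"dz":0,"twist":-0.6},{"claw":0,"dx":-3,"dy":9.6,"dz":0,"twist":-0.9},{"claw":0,"dx":-4.1,"dy":13,"dz":0,"twist":-1.2},{"claw":0,"dx":-5.1,"dy":16.3,"dz":0.1,"twist":-1.5},{"claw":0,"dx":-6,"dy":19.2,"dz":0.2,"twist":-1.8},{"claw":0,"dx":-6.7,"dy":21.3,"dz":0.2,"twist":-1.8},{"claw":0,"dx":-7,"dy":22.3,"dz":0.2,"twist":-1.8}])

```text
time_s: 5.75
position: [0.4504, -0.2308, 0.296]
tcp_rot: [[0.996, 0.093, 0.001], [0.093, -0.996, -0.001], [0.001, 0.001, -1.0]]
force: [-2.2, 2.4, 4.6]
opening: 0.153
```

```bash
python3 - <<'E'
from h import *
for i in range(4): bot.capture("top")
s=bot.read_state();cmd((.4511,-.2295,.238),5.5,s)
im=bot.capture("wrist");cv2.imwrite("pics/w5.png",cv2.resize(im[:,:,::-1],(768,576)))
im=bot.capture("scene");cv2.imwrite("pics/s5.png",cv2.resize(im[60:260,100:300,::-1],None,fx=3,fy=3))
im=bot.capture("top");cv2.imwrite("pics/t5.png",cv2.resize(im[130:330,250:450,::-1],None,fx=3,fy=3))
print(wproj((.5,-.197,.233),s)*1.5,wproj((.543,-.192,.205),s)*1.5)
E
```

```text
pos [ 0.4522 -0.2296  0.2967] head 5.44 F [-0.6  1.6  3.7] op 0.151 t 5.95 tilt [ 0.004 -0.004 -1.   ]
-> dx,dy,dz [-0.13 -0.05  5.87] twist -0.06
[485.71096277 251.91766291] [545.02447372 242.77906743]
```

View pics/w5.png

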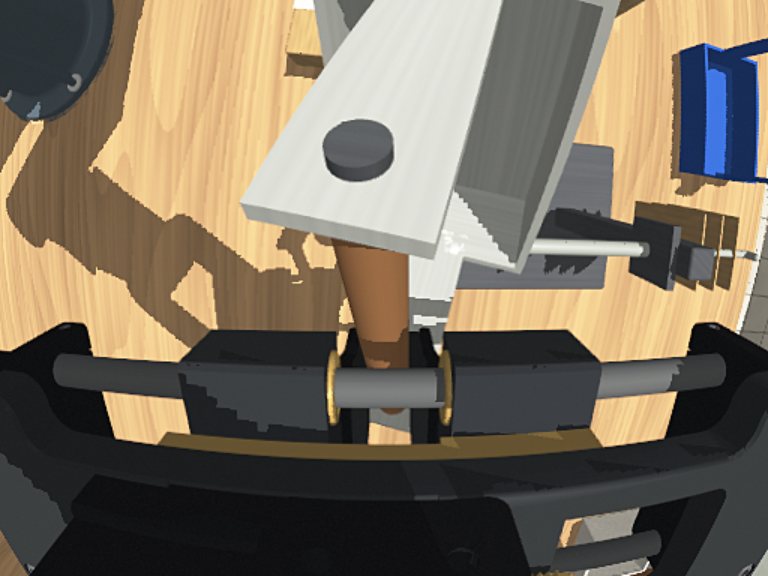

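View pics/s5.png

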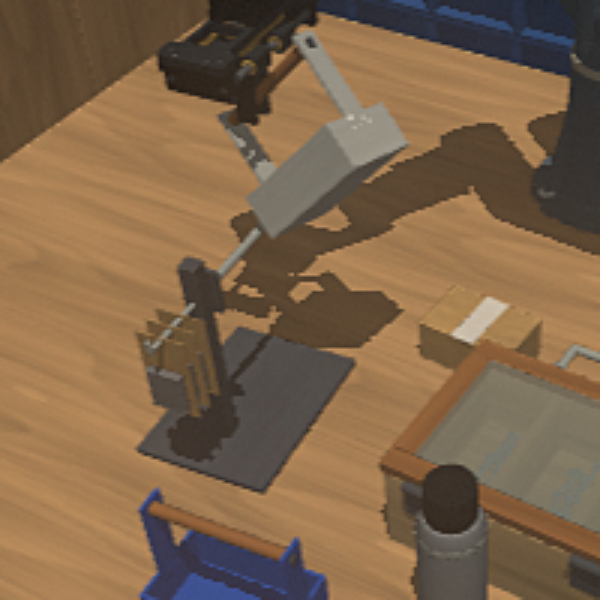

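View pics/t5.png

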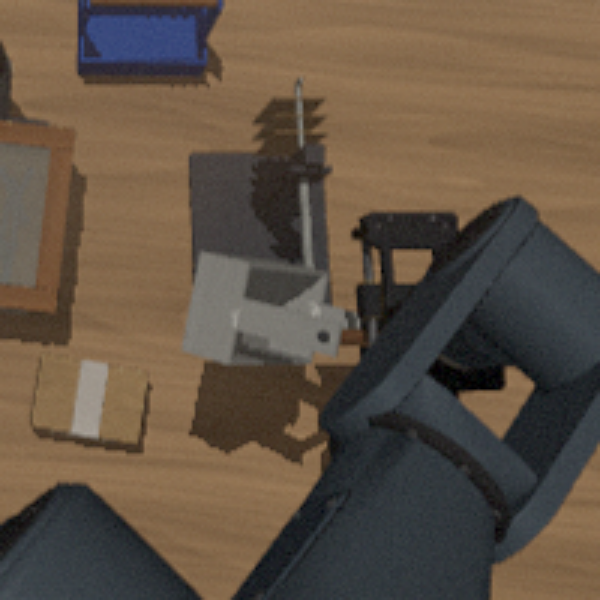

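Mistake on my side: on the diagonal path the tote's leading end wall struck the upturned hook tip (wrist view, hook at (530–650,248)). The tote has turned in the fingers, left end up, but is still gripped; nothing else moved. I'll back off up and to +y slowly.

arm_command(plan=[{"claw":0,"dx":-0.1,"dy":-0.6,"dz":-0.2,"twist":0},{"claw":0,"dx":-0.3,"dy":-1.4,"dz":-0.6,"twist":0},{"claw":0,"dx":-0.6,"dy":-2.4,"dz":-1.2,"twist":0},{"claw":0,"dx":-1,"dy":-3.6,"dz":-2,"twist":0},{"claw":0,"dx":-1.5,"dy":-4.8,"dz":-3,"twist":0},{"claw":0,"dx":-2,"dy":-5.6,"dz":-4,"twist":0},{"claw":0,"dx":-2,"dy":-6,"dz":-4.5,"twist":0},{"claw":0,"dx":-2,"dy":-6,"dz":-4.5,"twist":0}])

```text
time_s: 6.77
position: [0.427, -0.17, 0.3426]
tcp_rot: [[0.995, 0.097, 0.007], [0.097, -0.995, -0.005], [0.007, 0.006, -1.0]]
force: [0.5, -0.6, -2.6]
opening: 0.149
```

```bash
python3 - <<'E'
from h import *
for i in range(3): bot.capture("top")
s=bot.read_state();cmd((.4511,-.2295,.238),5.5,s)
im=bot.capture("wrist");cv2.imwrite("pics/w6.png",cv2.resize(im[:,:,::-1],(768,576)))
im=bot.capture("scene");cv2.imwrite("pics/s6.png",cv2.resize(im[40:240,120:320,::-1],None,fx=3,fy=3))
im=bot.capture("top");cv2.imwrite("pics/t6.png",cv2.resize(im[130:330,250:450,::-1],None,fx=3,fy=3))
E
```

```text
pos [ 0.427  -0.1711  0.3408] head 5.53 F [ 0.4 -0.1 -3. ] op 0.149 t 6.92 tilt [ 0.004 -0.004 -1.   ]
-> dx,dy,dz [ 1.8   6.01 10.31] twist 0.03
```

View pics/w6.png

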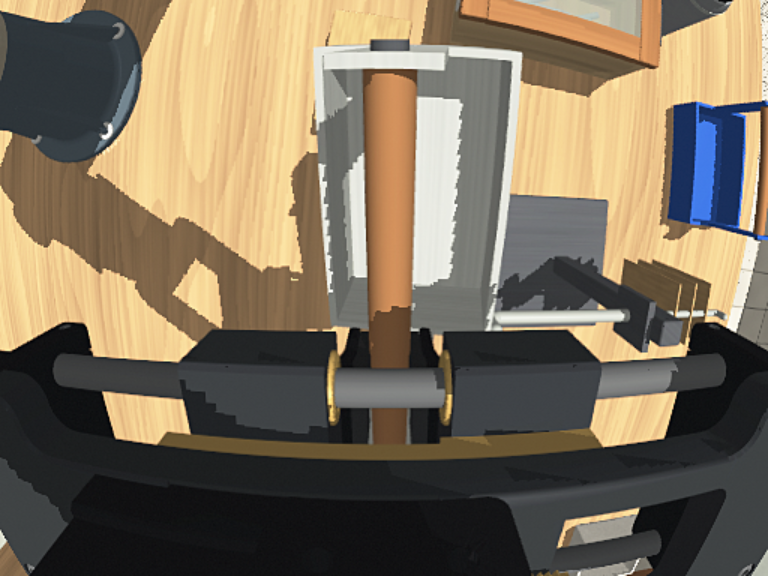

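View pics/s6.png

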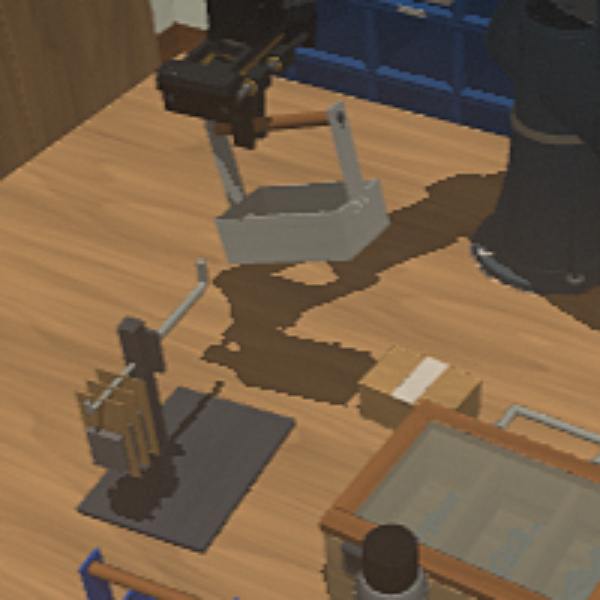

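View pics/t6.png

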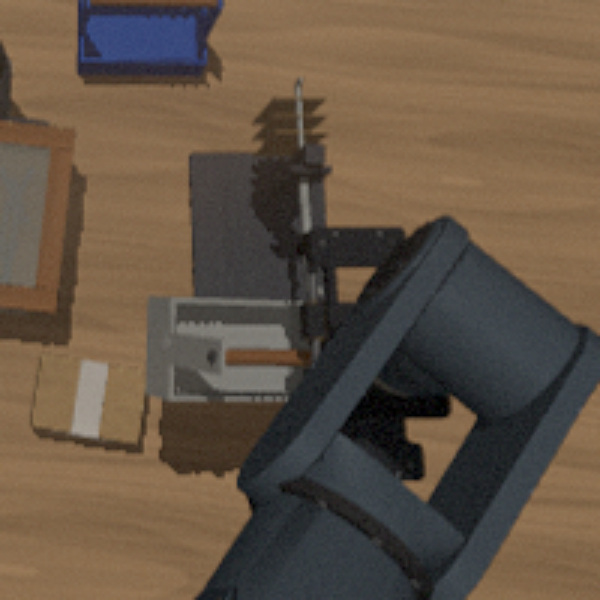

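```bash
python3 - <<'E'
from h import *
P,e=tri((250+213/3,130+355/3),(120+338/3,40+117/3))
s=bot.read_state();R=np.array(s["tcp_rot"]);G=s["position"]-.019*R[:,2]
d=P-G;print(P,e,G,d,np.linalg.norm(d),np.degrees(np.arctan2(d[2],d[1])))
print(cv2.__version__)
# wrist distances: apparent bar end at (390,47)/1.5
E
```

```text
[ 0.41519345 -0.06997453  0.38527702] 0.0006887900892496506 [ 0.42674669 -0.17110318  0.35922447] [-0.01155324  0.10112865  0.02605255] 0.10506767364388366 14.446299652834513
4.12.0
```

The tote is tilted 14° (left up), and the grip offset along the bar is unchanged. I'll level it by setting it down gently on free counter in front of the stand, then regrip.

```bash
python3 - <<'E'
from h import *
print("carton",[pl("top",(250+u/3,130+v/3),.055)[:2] for u,v in((37,350),(148,375),(140,450),(32,430))])
print("plate near edge x ~.465-.48")
cmd((.375,-.195,.14),5.5)
E
```

```text
carton [array([0.42857176, 0.06112402]), array([ 0.41259642, -0.0635349 ]), array([ 0.33103121, -0.06008537]), array([0.34142366, 0.05916672])]
plate near edge x ~.465-.48
pos [ 0.4268 -0.1712  0.3402] head 5.5 F [ 0.7 -0.9 -2.6] op 0.151 t 7.07 tilt [ 0.003 -0.003 -1.   ]
-> dx,dy,dz [-5.45  1.81 20.01] twist 0.0
```

arm_command(plan=[{"claw":0,"dx":-0.8,"dy":0.3,"dz":0,"twist":0},{"claw":0,"dx":-2.4,"dy":1,"dz":0.5,"twist":0},{"claw":0,"dx":-4.2,"dy":2.2,"dz":2,"twist":0},{"claw":0,"dx":-5.2,"dy":3.6,"dz":4.5,"twist":0},{"claw":0,"dx":-5.7,"dy":5,"dz":7.5,"twist":0},{"claw":0,"dx":-5.7,"dy":5.5,"dz":10.5,"twist":0},{"claw":0,"dx":-5.7,"dy":5.5,"dz":13.5,"twist":0},{"claw":0,"dx":-5.7,"dy":5.5,"dz":16,"twist":0}])

```text
time_s: 7.73
position: [0.3749, -0.2326, 0.1785]
tcp_rot: [[0.996, 0.094, 0.002], [0.094, -0.996, -0.002], [0.002, 0.003, -1.0]]
force: [0.5, -0.5, -3.9]
opening: 0.152
```

```bash
python3 - <<'E'
from h import *
cmd((.375,-.232,.112),5.5)
im=bot.capture("scene");cv2.imwrite("pics/s7.png",cv2.resize(im[40:240,120:320,::-1],None,fx=3,fy=3))
E
```

```text
pos [ 0.3749 -0.2326  0.1785] head 5.41 F [ 0.5 -0.5 -3.9] op 0.152 t 7.73 tilt [ 0.002 -0.002 -1.   ]
-> dx,dy,dz [ 0.   -0.08  6.65] twist -0.09
```

View pics/s7.png

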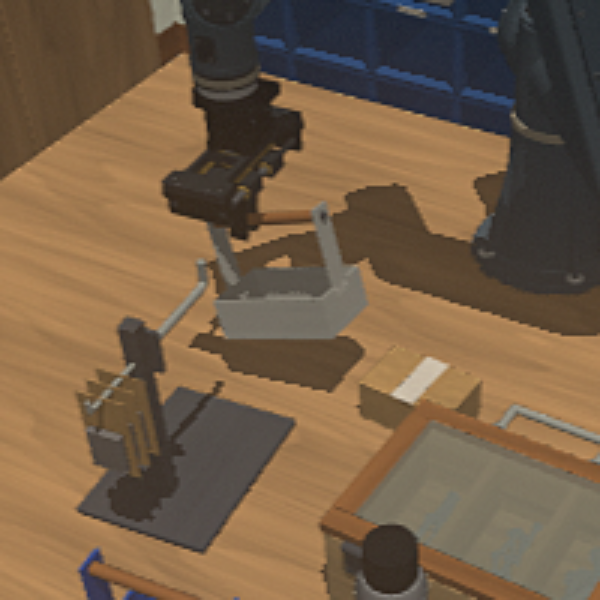

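The tote is clear of the hook (205,275), the carton (420,390) and the plate. I set it down.

arm_command(plan=[{"claw":0,"dx":0,"dy":-0.1,"dz":1,"twist":0},{"claw":0,"dx":0,"dy":-0.1,"dz":2.5,"twist":0},{"claw":0,"dx":0,"dy":-0.1,"dz":4,"twist":0},{"claw":0,"dx":0,"dy":-0.1,"dz":5.2,"twist":0},{"claw":0,"dx":0,"dy":-0.1,"dz":5.8,"twist":0},{"claw":0,"dx":0,"dy":-0.1,"dz":6.2,"twist":0},{"claw":0,"dx":0,"dy":-0.1,"dz":6.5,"twist":0},{"claw":0,"dx":0,"dy":-0.1,"dz":6.5,"twist":0}])

```text
time_s: 8.45
position: [0.3815, -0.2374, 0.1157]
tcp_rot: [[0.996, 0.092, 0.016], [0.092, -0.996, -0.014], [0.015, 0.015, -1.0]]
force: [7.7, 0.8, 31.9]
opening: 0.143
```

arm_command(plan=[{"claw":0.35,"dx":0,"dy":0,"dz":0,"twist":0},{"claw":0.35,"dx":0,"dy":0,"dz":0,"twist":0},{"claw":0.35,"dx":0,"dy":0,"dz":0,"twist":0},{"claw":0.35,"dx":0,"dy":0,"dz":0,"twist":0},{"claw":0.35,"dx":0,"dy":0,"dz":0,"twist":0},{"claw":0.35,"dx":0,"dy":0,"dz":0,"twist":0}])

```text
time_s: 8.95
position: [0.3808, -0.2368, 0.1151]
tcp_rot: [[0.996, 0.092, 0.015], [0.092, -0.996, -0.012], [0.014, 0.013, -1.0]]
force: [-0.5, 0.6, 0.1]
opening: 0.345
```

```bash
python3 - <<'E'
from h import *
s=bot.read_state();cmd((.375,-.232,.111),5.5,s)
im=bot.capture("wrist");cv2.imwrite("pics/w8.png",cv2.resize(im[:,:,::-1],(768,576)))
im=bot.capture("scene");cv2.imwrite("pics/s8.png",cv2.resize(im[40:240,120:320,::-1],None,fx=3,fy=3))
print([ (v,(wpl((390/1.5,v/1.5),.13,s)).round(4)) for v in (60,70,80,100)])
E
```

```text
pos [ 0.3808 -0.2368  0.1151] head 5.29 F [-0.5  0.6  0.1] op 0.345 t 8.95 tilt [ 0.015 -0.012 -1.   ]
-> dx,dy,dz [-0.54 -0.54  0.4 ] twist -0.21
[(60, array([ 0.3708, -0.1305,  0.13  ])), (70, array([ 0.3712, -0.134 ,  0.13  ])), (80, array([ 0.3715, -0.1374,  0.13  ])), (100, array([ 0.3721, -0.1441,  0.13  ]))]
```

View pics/w8.png

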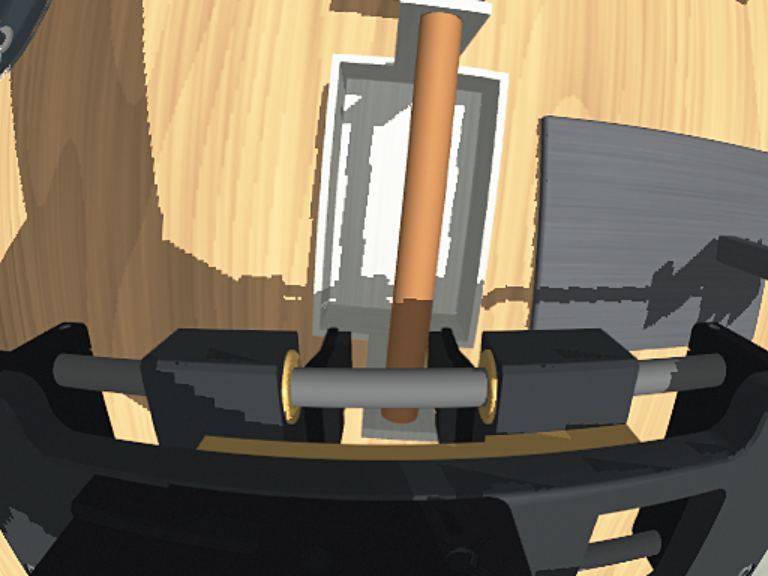

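View pics/s8.png

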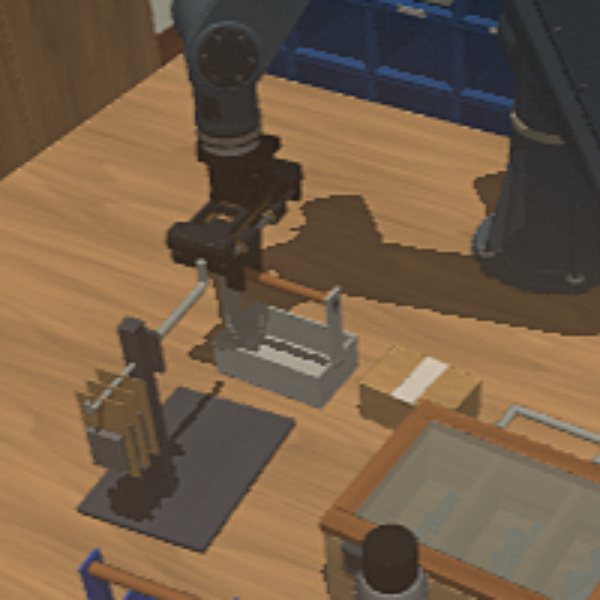

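```bash
python3 - <<'E'
from h import *
s=bot.read_state();print(s["position"],s["time_s"])
im=bot.capture("wrist")
hsv=cv2.cvtColor(im,cv2.COLOR_RGB2HSV);pts=[]
for v in (12,30,60,90,120,150,180,195,215):
    r=hsv[v,240:330]; m=(r[:,0]<15)&(r[:,1]>120); x=np.where(m)[0]+240
    if len(x): p=wpl(((x.min()+x.max())/2,v),.13,s);pts.append(p);print(v,x.min(),x.max(),p.round(4))
L=wpl((441/1.5,12/1.5),.13,s);Rr=wpl((399/1.5,412/1.5),.13,s);print(L,Rr,np.linalg.norm(L-Rr))
pts=np.array(pts)[1:];k=np.polyfit(pts[:,1],pts[:,0],1);print("yaw",np.degrees(np.arctan(-k[0])),"x at y",[ (y,np.polyval(k,y).round(4)) for y in (-.24,-.235,-.23)])
E
```

```text
[ 0.38104022 -0.23699152  0.11520444] 9.05
12 264 306 [ 0.3819 -0.1144  0.13  ]
30 278 305 [ 0.3859 -0.1236  0.13  ]
60 275 302 [ 0.3858 -0.1394  0.13  ]
90 273 299 [ 0.386  -0.1545  0.13  ]
120 270 296 [ 0.386  -0.1694  0.13  ]
150 267 293 [ 0.3861 -0.1845  0.13  ]
180 264 289 [ 0.386  -0.1999  0.13  ]
195 262 288 [ 0.3861 -0.2079  0.13  ]
215 260 285 [ 0.386  -0.2189  0.13  ]
[ 0.38612748 -0.11151713  0.13      ] [ 0.38630627 -0.25567374  0.13      ] 0.14415672216047531
yaw 0.11420179145858297 x at y [(-0.24, np.float64(0.3861)), (-0.235, np.float64(0.3861)), (-0.23, np.float64(0.3861))]
```

```bash
python3 - <<'E'
from h import *
cmd((.3858,-.211,.1125),0.2)
E
```

```text
pos [ 0.3812 -0.2371  0.1153] head 5.3 F [0.1 0.3 0.6] op 0.354 t 9.1 tilt [ 0.015 -0.013 -1.   ]
-> dx,dy,dz [ 0.7  -2.56  0.25] twist 5.1
```

arm_command(plan=[{"claw":0.35,"dx":0.2,"dy":-0.6,"dz":0,"twist":1.5},{"claw":0.35,"dx":0.4,"dy":-1.3,"dz":0.1,"twist":3.5},{"claw":0.35,"dx":0.6,"dy":-2,"dz":0.2,"twist":5.1},{"claw":0.35,"dx":0.7,"dy":-2.6,"dz":0.2,"twist":5.1},{"claw":0.35,"dx":0.7,"dy":-2.6,"dz":0.2,"twist":5.1},{"claw":0.35,"dx":0.7,"dy":-2.6,"dz":0.2,"twist":5.1}])

```text
time_s: 9.6
position: [0.3857, -0.2103, 0.1129]
tcp_rot: [[1.0, 0.005, 0.015], [0.005, -1.0, -0.012], [0.015, 0.013, -1.0]]
force: [-0.2, 0.4, -0.2]
opening: 0.352
```

arm_command(plan=[{"claw":0,"dx":0,"dy":0,"dz":0,"twist":0},{"claw":0,"dx":0,"dy":0,"dz":0,"twist":0},{"claw":0,"dx":0,"dy":0,"dz":0,"twist":0},{"claw":0,"dx":0,"dy":0,"dz":0,"twist":0},{"claw":0,"dx":0,"dy":0,"dz":0,"twist":0},{"claw":0,"dx":0,"dy":0,"dz":0,"twist":0},{"claw":0,"dx":0,"dy":0,"dz":0,"twist":0},{"claw":0,"dx":0,"dy":0,"dz":0,"twist":0}])

```text
time_s: 10.27
position: [0.386, -0.2107, 0.113]
tcp_rot: [[1.0, 0.005, 0.016], [0.005, -1.0, -0.013], [0.016, 0.013, -1.0]]
force: [0.5, -0.2, 0.0]
opening: 0.15
```

```bash
python3 - <<'E'
from h import *
s=bot.read_state();cmd((.3858,-.211,.238),0.2,s)
im=bot.capture("wrist");cv2.imwrite("pics/w9.png",cv2.resize(im[:,:,::-1],(768,576)))
E
```

```text
pos [ 0.386  -0.2107  0.113 ] head 0.27 F [ 0.5 -0.2  0. ] op 0.15 t 10.27 tilt [ 0.016 -0.013 -1.   ]
-> dx,dy,dz [  0.18   0.2  -12.5 ] twist 0.07
```

View pics/w9.png

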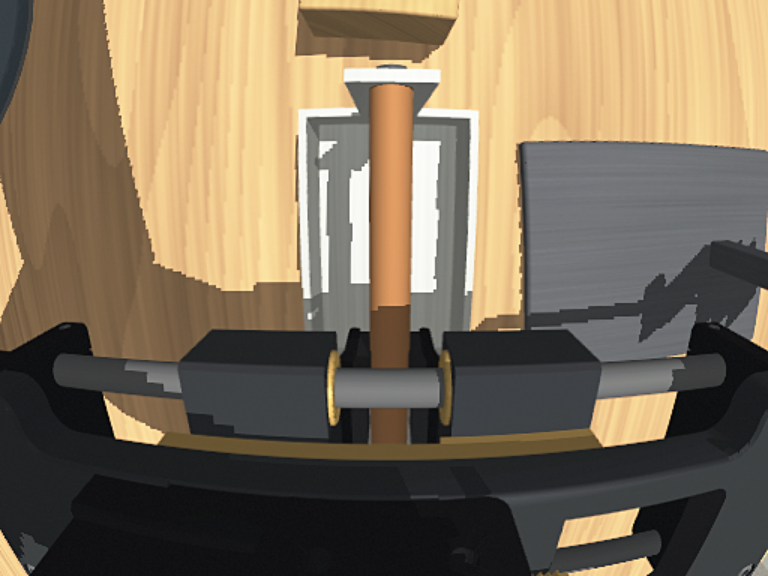

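The regrip is square and level, at the same offset as before. I lift straight up, well in front of the hook.

arm_command(plan=[{"claw":0,"dx":0,"dy":0,"dz":0,"twist":0},{"claw":0,"dx":0,"dy":0,"dz":-0.3,"twist":0},{"claw":0,"dx":0,"dy":0,"dz":-1,"twist":0},{"claw":0,"dx":0,"dy":0,"dz":-2.2,"twist":0},{"claw":0,"dx":0,"dy":0,"dz":-4,"twist":0},{"claw":0,"dx":0,"dy":0,"dz":-6,"twist":0},{"claw":0,"dx":0,"dy":0,"dz":-8,"twist":0},{"claw":0,"dx":0,"dy":0,"dz":-10,"twist":0}])

```text
time_s: 10.98
position: [0.3835, -0.2085, 0.214]
tcp_rot: [[1.0, 0.005, 0.014], [0.005, -1.0, -0.012], [0.014, 0.012, -1.0]]
force: [-0.1, -0.0, -2.9]
opening: 0.148
```

```bash
python3 - <<'E'
from h import *
cmd((.405,-.2340,.238),5.5)
E
```

```text
pos [ 0.3835 -0.2085  0.214 ] head 0.29 F [-0.1 -0.  -2.9] op 0.148 t 10.98 tilt [ 0.014 -0.012 -1.   ]
-> dx,dy,dz [ 2.17  2.59 -2.34] twist -5.21
```

arm_command(plan=[{"claw":0,"dx":0.2,"dy":0.3,"dz":-1.2,"twist":-1},{"claw":0,"dx":0.7,"dy":0.8,"dz":-2.2,"twist":-2.2},{"claw":0,"dx":1.2,"dy":1.5,"dz":-2.4,"twist":-3.5},{"claw":0,"dx":1.8,"dy":2.2,"dz":-2.4,"twist":-4.6},{"claw":0,"dx":2.1,"dy":2.6,"dz":-2.4,"twist":-5.2},{"claw":0,"dx":2.2,"dy":2.6,"dz":-2.4,"twist":-5.2},{"claw":0,"dx":2.2,"dy":2.6,"dz":-2.4,"twist":-5.2}])

```text
time_s: 11.57
position: [0.4049, -0.2337, 0.2379]
tcp_rot: [[0.995, 0.095, 0.013], [0.095, -0.995, -0.01], [0.012, 0.012, -1.0]]
force: [0.1, 0.3, -3.1]
opening: 0.148
```

```bash
python3 - <<'E'
from h import *
bot.capture("top");s=bot.read_state();cmd((.5457,-.2204,.238),5.5,s)
im=bot.capture("wrist");cv2.imwrite("pics/w10.png",cv2.resize(im[:,:,::-1],(768,576)))
im=bot.capture("scene");cv2.imwrite("pics/s10.png",cv2.resize(im[60:210,130:280,::-1],None,fx=4,fy=4))
im=bot.capture("top");cv2.imwrite("pics/t10.png",cv2.resize(im[130:280,300:450,::-1],None,fx=4,fy=4))
for p in ((.5,-.197,.233),(.5,-.197,.205),(.543,-.1925,.205),(.61,-.186,.205)): print(wproj(p,s)*1.5)
E
```

```text
pos [ 0.4046 -0.2334  0.2379] head 5.47 F [ 0.1  0.1 -3.1] op 0.15 t 11.62 tilt [ 0.012 -0.01  -1.   ]
-> dx,dy,dz [14.17  0.05  0.15] twist -0.03
[619.47510586 281.65728976]
[592.10906128 266.66060567]
[662.56198364 267.1101946 ]
[746.97240306 269.0113764 ]
```

View pics/w10.png

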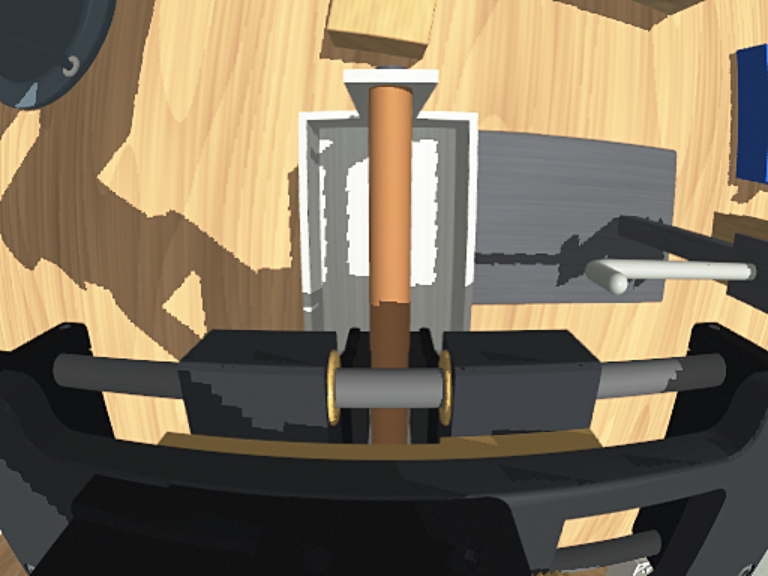

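View pics/s10.png

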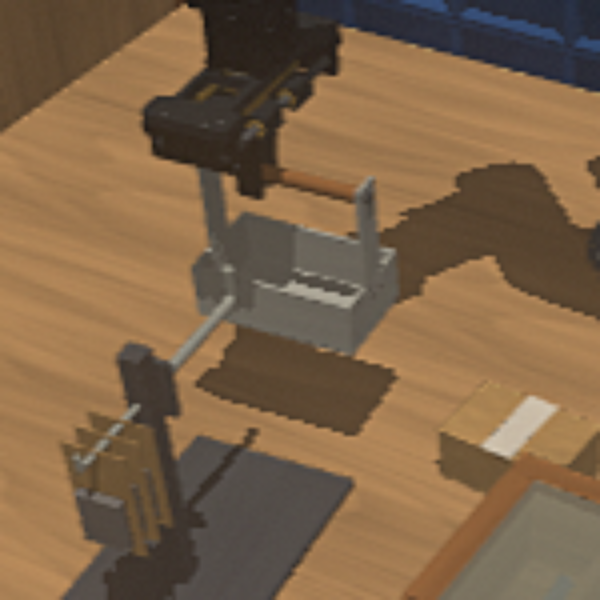

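View pics/t10.png

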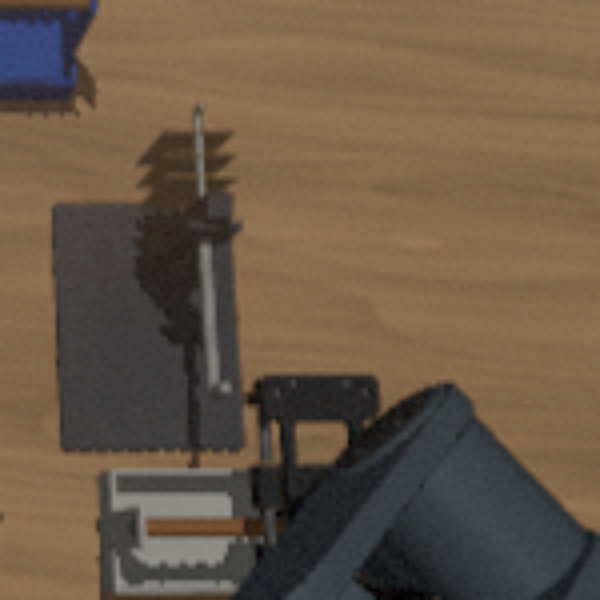

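The hook tip and rod appear at (617,284) and (600–750,269), within about 3 px of prediction, and the tote is level. I advance along the hook, first until just before the bar reaches the tip.

arm_command(plan=[{"claw":0,"dx":0.4,"dy":0,"dz":0,"twist":0},{"claw":0,"dx":1.2,"dy":0,"dz":0,"twist":0},{"claw":0,"dx":2.4,"dy":0,"dz":0,"twist":0},{"claw":0,"dx":3.8,"dy":0,"dz":0,"twist":0},{"claw":0,"dx":5.2,"dy":0,"dz":0,"twist":0},{"claw":0,"dx":6.4,"dy":0,"dz":0.1,"twist":0},{"claw":0,"dx":7.2,"dy":0,"dz":0.1,"twist":0},{"claw":0,"dx":7.5,"dy":0,"dz":0.1,"twist":0}])

```text
time_s: 12.43
position: [0.4812, -0.2262, 0.2379]
tcp_rot: [[0.995, 0.097, 0.014], [0.097, -0.995, -0.011], [0.013, 0.012, -1.0]]
force: [-0.5, -0.1, -3.0]
opening: 0.147
```

```bash
python3 - <<'E'
from h import *
bot.capture("top");s=bot.read_state();cmd((.5457,-.2204,.238),5.5,s)
im=bot.capture("wrist");cv2.imwrite("pics/w11.png",cv2.resize(im[:,:,::-1],(768,576)))
im=bot.capture("scene");cv2.imwrite("pics/s11.png",cv2.resize(im[60:210,130:280,::-1],None,fx=4,fy=4))
print("barL",wpl((391/1.5,86/1.5),.257,s))
E
```

```text
pos [ 0.4809 -0.2261  0.2378] head 5.56 F [ 0.9 -1.  -3. ] op 0.152 t 12.48 tilt [ 0.014 -0.011 -1.   ]
-> dx,dy,dz [6.51 0.05 0.07] twist 0.06
barL [ 0.471639   -0.12950129  0.257     ]
```

View pics/w11.png

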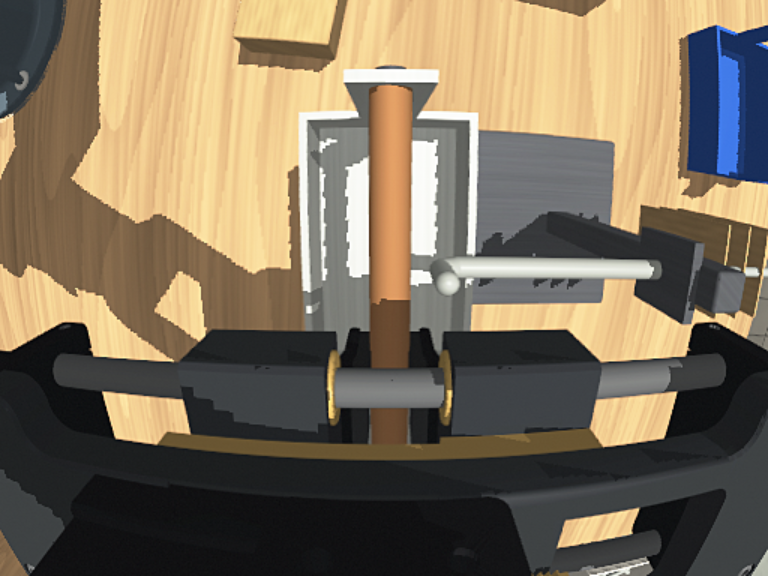

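View pics/s11.png

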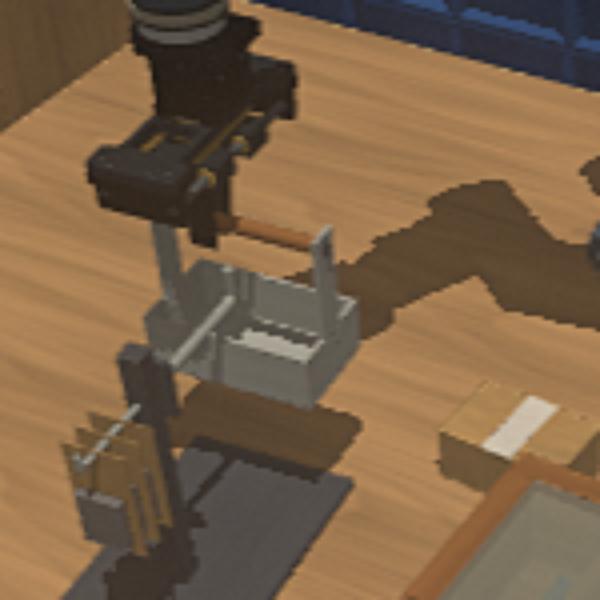

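The hook goes in over the tray rim and the tip at (448,283) is clear under the bar. The bar's left end puts its middle 2 mm short, so I add 2 mm sideways and go on to the seat.

arm_command(plan=[{"claw":0,"dx":0.4,"dy":0,"dz":0,"twist":0},{"claw":0,"dx":1.2,"dy":-0.1,"dz":0,"twist":0},{"claw":0,"dx":2.4,"dy":-0.1,"dz":0,"twist":0},{"claw":0,"dx":3.8,"dy":-0.15,"dz":0,"twist":0},{"claw":0,"dx":5,"dy":-0.15,"dz":0.1,"twist":0},{"claw":0,"dx":6,"dy":-0.15,"dz":0.1,"twist":0},{"claw":0,"dx":6.4,"dy":-0.15,"dz":0.1,"twist":0},{"claw":0,"dx":6.5,"dy":-0.15,"dz":0.1,"twist":0}])

```text
time_s: 13.25
position: [0.5445, -0.2182, 0.2372]
tcp_rot: [[0.995, 0.097, 0.012], [0.097, -0.995, -0.01], [0.011, 0.012, -1.0]]
force: [0.8, -0.2, -2.9]
opening: 0.15
```

```bash
python3 - <<'E'
from h import *
bot.capture("top");s=bot.read_state();cmd((.5457,-.2184,.193),5.5,s)
im=bot.capture("wrist");cv2.imwrite("pics/w12.png",cv2.resize(im[:,:,::-1],(768,576)))
im=bot.capture("scene");cv2.imwrite("pics/s12.png",cv2.resize(im[60:210,130:280,::-1],None,fx=4,fy=4))
print("barL",wpl((391/1.5,86/1.5),.257,s))
E
```

```text
pos [ 0.544  -0.2181  0.2372] head 5.56 F [ 0.9 -0.6 -3.8] op 0.149 t 13.3 tilt [ 0.011 -0.01  -1.   ]
-> dx,dy,dz [ 0.12 -0.    4.42] twist 0.06
barL [ 0.53479699 -0.12158652  0.257     ]
```

View pics/w12.png

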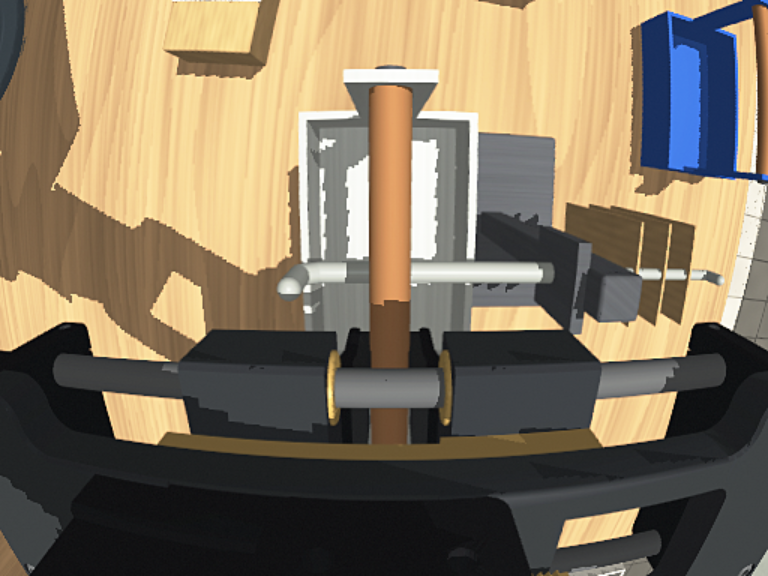

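View pics/s12.png

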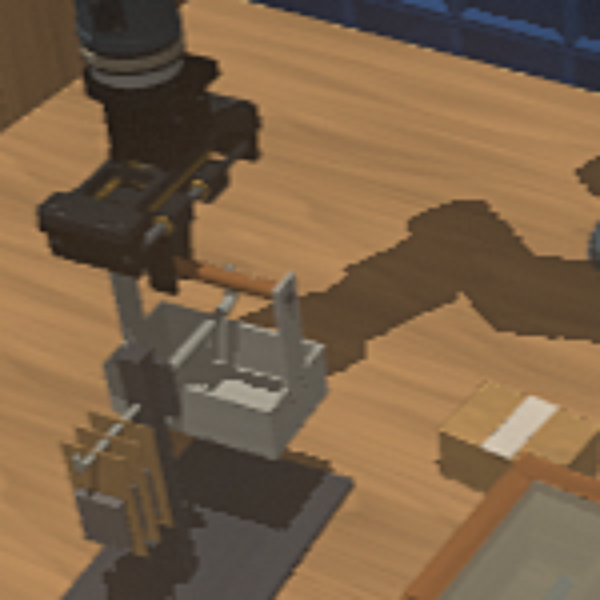

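The hook passes between bar and tray, the bar sits between tip (288,285) and post, and the middle lines up within a millimetre. I lower it.

arm_command(plan=[{"claw":0,"dx":0,"dy":0,"dz":0.5,"twist":0},{"claw":0,"dx":0,"dy":0,"dz":1.4,"twist":0},{"claw":0,"dx":0,"dy":0,"dz":2.4,"twist":0},{"claw":0,"dx":0,"dy":0,"dz":3.2,"twist":0},{"claw":0,"dx":0,"dy":0,"dz":3.7,"twist":0},{"claw":0,"dx":0,"dy":0,"dz":4,"twist":0},{"claw":0,"dx":0,"dy":0,"dz":4.1,"twist":0},{"claw":0,"dx":0,"dy":0,"dz":4.1,"twist":0}])

```text
time_s: 14.07
position: [0.5435, -0.2185, 0.1958]
tcp_rot: [[0.995, 0.096, 0.01], [0.096, -0.995, -0.01], [0.009, 0.011, -1.0]]
force: [-0.4, -0.3, -4.0]
opening: 0.146
```

```bash
python3 - <<'E'
from h import *
s=bot.read_state();o=np.array([s["position"]])
print("hook",wpl((440/1.5,271/1.5),.2,s))
cmd((.5457,-.2184,.193),5.5,s)
E
```

```text
hook [ 0.55863485 -0.1833544   0.2       ]
pos [ 0.5435 -0.2185  0.1958] head 5.53 F [-0.4 -0.3 -4. ] op 0.146 t 14.07 tilt [ 0.01 -0.01 -1.  ]
-> dx,dy,dz [0.21 0.01 0.28] twist 0.03
```

Not yet in contact; a few mm more.

arm_command(plan=[{"claw":0,"dx":0,"dy":0,"dz":0.1,"twist":0},{"claw":0,"dx":0,"dy":0,"dz":0.2,"twist":0},{"claw":0,"dx":0,"dy":0,"dz":0.2,"twist":0},{"claw":0,"dx":0,"dy":0,"dz":0.2,"twist":0}])

```text
time_s: 14.4
position: [0.544, -0.2188, 0.1946]
tcp_rot: [[0.995, 0.096, 0.012], [0.096, -0.995, -0.011], [0.011, 0.012, -1.0]]
force: [0.2, 0.0, -0.2]
opening: 0.147
```

```bash
python3 - <<'E'
from h import *
s=bot.read_state();cmd((.5457,-.2184,.193),5.5,s)
im=bot.capture("wrist");cv2.imwrite("pics/w13.png",cv2.resize(im[:,:,::-1],(768,576)))
im=bot.capture("scene");cv2.imwrite("pics/s13.png",cv2.resize(im[60:210,130:280,::-1],None,fx=4,fy=4))
E
```

```text
pos [ 0.544  -0.2188  0.1946] head 5.53 F [ 0.2  0.  -0.2] op 0.147 t 14.4 tilt [ 0.012 -0.011 -1.   ]
-> dx,dy,dz [ 0.17 -0.03  0.16] twist 0.03
```

View pics/w13.png

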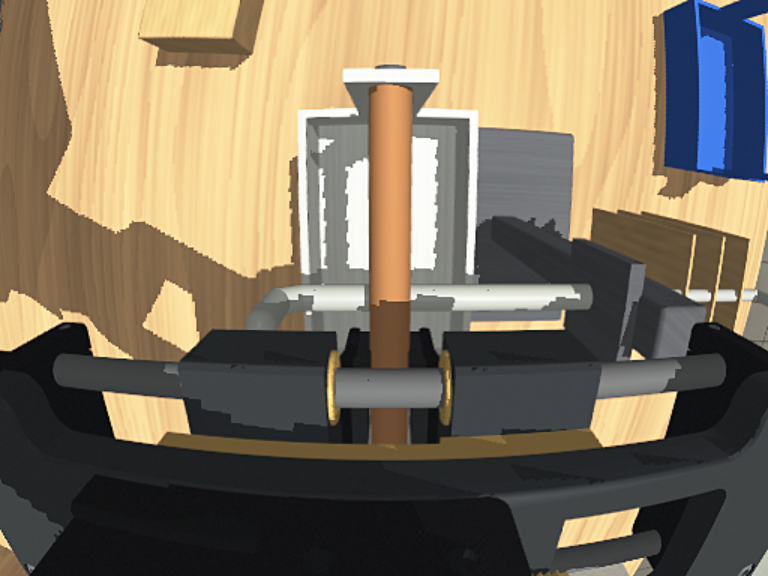

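View pics/s13.png

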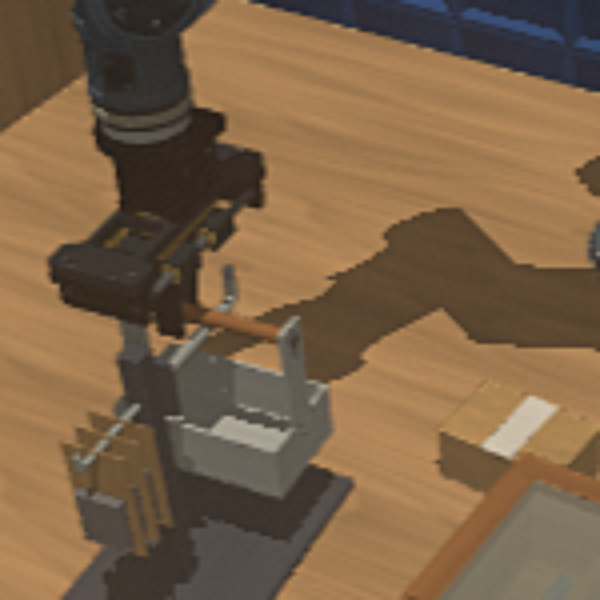

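```bash
python3 - <<'E'
from h import *
s=bot.read_state()
L=wpl((391/1.5,86/1.5),.2126,s);a=wpl((430/1.5,297/1.5),.2,s);b=wpl((330/1.5,299/1.5),.2,s);c=wpl((560/1.5,296/1.5),.2,s)
print(L,a,b,c)
t=np.array([-.0963,.9954,0]);M=L-.071*t;print("mid",M)
u=(c-b)/np.linalg.norm(c-b);print("hook y at mid",b+u*((M-b)@u), np.degrees(np.arctan2(u[1],u[0])))
E
```

```text
[ 0.53486237 -0.12198451  0.2126    ] [ 0.55648533 -0.19349242  0.2       ] [ 0.51998803 -0.19771999  0.2       ] [ 0.60724507 -0.1884816   0.2       ]
mid [ 0.54169967 -0.19265791  0.2126    ]
hook y at mid [ 0.541989   -0.19539063  0.2       ] 6.043713277510233
```

The weight has gone onto the hook (force from -4 to 0). The wrist view puts the bar's middle 2–3 mm to +y of the hook, so I lift a touch and shift 2 mm.

arm_command(plan=[{"claw":0,"dx":0,"dy":0,"dz":-0.3,"twist":0},{"claw":0,"dx":0,"dy":0,"dz":-0.4,"twist":0},{"claw":0,"dx":0,"dy":0.2,"dz":-0.4,"twist":0},{"claw":0,"dx":0,"dy":0.2,"dz":-0.4,"twist":0},{"claw":0,"dx":0,"dy":0.2,"dz":-0.2,"twist":0},{"claw":0,"dx":0,"dy":0.2,"dz":0,"twist":0},{"claw":0,"dx":0,"dy":0.2,"dz":0.05,"twist":0},{"claw":0,"dx":0,"dy":0.2,"dz":0.05,"twist":0}])

```text
time_s: 15.17
position: [0.5443, -0.221, 0.1944]
tcp_rot: [[0.995, 0.096, 0.012], [0.096, -0.995, -0.011], [0.011, 0.012, -1.0]]
force: [-1.1, 0.1, 1.4]
opening: 0.152
```

```bash
python3 - <<'E'
from h import *
s=bot.read_state();cmd((.5457,-.2184,.193),5.5,s)
E
```

```text
pos [ 0.5443 -0.221   0.1944] head 5.53 F [-1.1  0.1  1.4] op 0.152 t 15.17 tilt [ 0.012 -0.011 -1.   ]
-> dx,dy,dz [ 0.16 -0.25  0.13] twist 0.03
```

Now I open a little and look.

arm_command(plan=[{"claw":0.3,"dx":0,"dy":0,"dz":0,"twist":0},{"claw":0.4,"dx":0,"dy":0,"dz":0,"twist":0},{"claw":0.4,"dx":0,"dy":0,"dz":0,"twist":0},{"claw":0.4,"dx":0,"dy":0,"dz":0,"twist":0},{"claw":0.4,"dx":0,"dy":0,"dz":0,"twist":0},{"claw":0.4,"dx":0,"dy":0,"dz":0,"twist":0},{"claw":0.4,"dx":0,"dy":0,"dz":0,"twist":0},{"claw":0.4,"dx":0,"dy":0,"dz":0,"twist":0}])

```text
time_s: 15.83
position: [0.5443, -0.221, 0.1943]
tcp_rot: [[0.995, 0.096, 0.012], [0.096, -0.995, -0.011], [0.011, 0.012, -1.0]]
force: [-0.7, 0.2, -1.0]
opening: 0.399
```

```bash
python3 - <<'E'
from h import *
s=bot.read_state();cmd((.5457,-.2184,.193),5.5,s)
im=bot.capture("wrist");cv2.imwrite("pics/w14.png",cv2.resize(im[:,:,::-1],(768,576)))
im=bot.capture("scene");cv2.imwrite("pics/s14.png",cv2.resize(im[60:210,130:280,::-1],None,fx=4,fy=4))
E
```

```text
pos [ 0.5443 -0.221   0.1943] head 5.53 F [-0.7  0.2 -1. ] op 0.399 t 15.83 tilt [ 0.012 -0.011 -1.   ]
-> dx,dy,dz [ 0.16 -0.24  0.13] twist 0.03
```

View pics/w14.png

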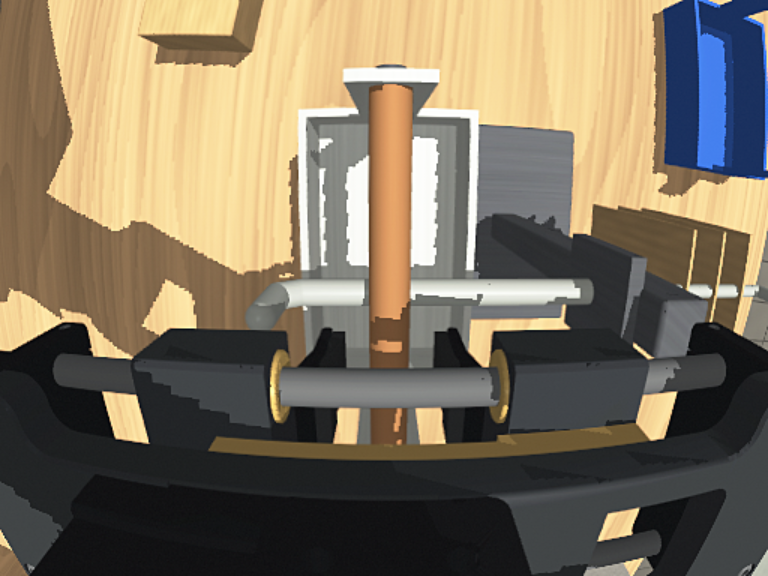

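View pics/s14.png

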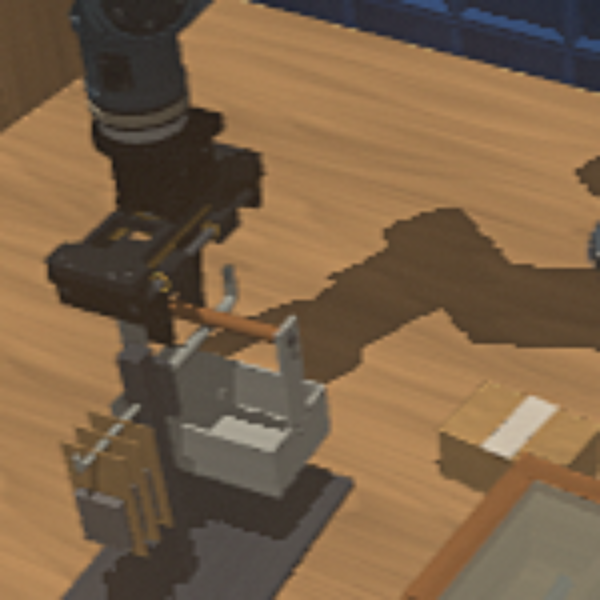

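The tote hangs on its own, level, with the fingers free on both sides of the bar. I rise straight up.

arm_command(plan=[{"claw":0.4,"dx":0,"dy":0,"dz":-0.5,"twist":0},{"claw":0.4,"dx":0,"dy":0,"dz":-1.5,"twist":0},{"claw":0.4,"dx":0,"dy":0,"dz":-3,"twist":0},{"claw":0.4,"dx":0,"dy":0,"dz":-5,"twist":0},{"claw":0.4,"dx":0,"dy":0,"dz":-7.5,"twist":0},{"claw":0.4,"dx":0,"dy":0,"dz":-10,"twist":0},{"claw":0.4,"dx":0,"dy":0,"dz":-11,"twist":0},{"claw":0.4,"dx":0,"dy":0,"dz":-11,"twist":0}])

```text
time_s: 16.6
position: [0.5446, -0.2208, 0.3081]
tcp_rot: [[0.995, 0.096, 0.018], [0.097, -0.995, -0.015], [0.017, 0.017, -1.0]]
force: [-0.4, 1.0, -0.7]
opening: 0.396
```

```bash
python3 - <<'E'
from h import *
s=bot.read_state();cmd((.40,.19,.3),-1.5,s)
im=bot.capture("wrist");cv2.imwrite("pics/w15.png",cv2.resize(im[:,:,::-1],(768,576)))
im=bot.capture("scene");cv2.imwrite("pics/s15.png",cv2.resize(im[60:260,130:330,::-1],None,fx=3,fy=3))
E
```

```text
pos [ 0.5446 -0.2208  0.3081] head 5.54 F [-0.4  1.  -0.7] op 0.396 t 16.6 tilt [ 0.018 -0.015 -1.   ]
-> dx,dy,dz [-10.44 -42.28  -0.07] twist 7.04
```

View pics/s15.png

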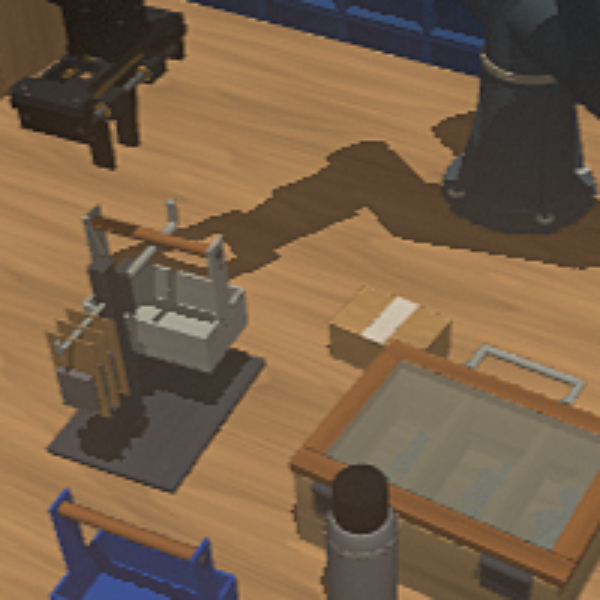

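View pics/w15.png

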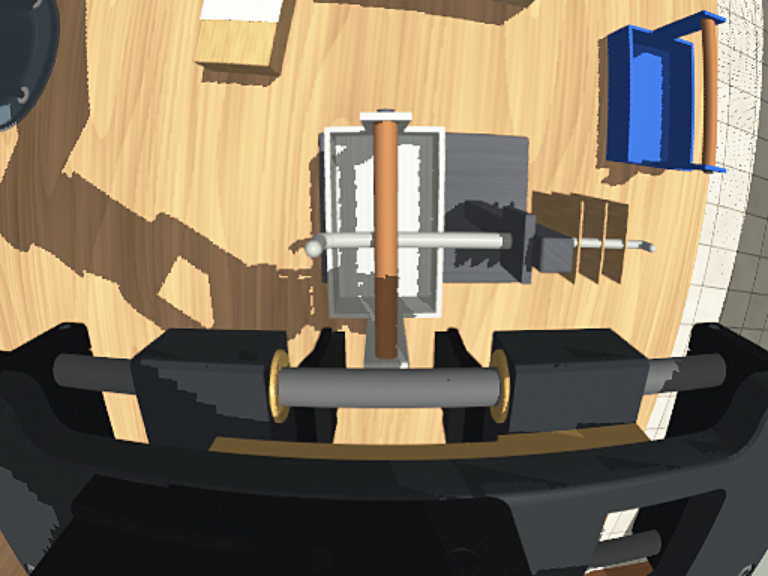

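The tote hangs level on the hook at (386,240), lid still shut. Next is the lid bar, mid (0.431,0.194,0.107); three views agree within about 3 mm, and it lies 40 mm in front of the near edge as given.

arm_command(plan=[{"claw":0.4,"dx":-0.5,"dy":-2,"dz":-0.5,"twist":0},{"claw":0.4,"dx":-1.3,"dy":-5.5,"dz":-0.5,"twist":1},{"claw":0.4,"dx":-2.2,"dy":-9.2,"dz":-0.5,"twist":2},{"claw":0.4,"dx":-3.1,"dy":-12.9,"dz":-0.5,"twist":3},{"claw":0.3,"dx":-4,"dy":-16.6,"dz":-0.5,"twist":4},{"claw":0.3,"dx":-4.9,"dy":-20.3,"dz":-0.5,"twist":5},{"claw":0.3,"dx":-5.8,"dy":-24,"dz":-0.5,"twist":6},{"claw":0.3,"dx":-6.7,"dy":-27.7,"dz":-0.5,"twist":7}])

```text
time_s: 17.37
position: [0.447, 0.0513, 0.3033]
tcp_rot: [[1.0, -0.027, 0.008], [-0.027, -1.0, -0.01], [0.008, 0.01, -1.0]]
force: [0.3, 1.1, -0.8]
opening: 0.304
```

```bash
python3 - <<'E'
from h import *
cmd((.431,.194,.19),-1.5)
E
```

```text
pos [0.447  0.0513 0.3033] head -1.56 F [ 0.3  1.1 -0.8] op 0.304 t 17.37 tilt [ 0.008 -0.01  -1.   ]
-> dx,dy,dz [ -2.08 -14.33  11.17] twist -0.06
```

arm_command(plan=[{"claw":0.3,"dx":-0.4,"dy":-3,"dz":1,"twist":0},{"claw":0.3,"dx":-0.9,"dy":-6.5,"dz":3,"twist":0},{"claw":0.3,"dx":-1.4,"dy":-9.8,"dz":5.5,"twist":0},{"claw":0.3,"dx":-1.8,"dy":-12.6,"dz":8,"twist":0},{"claw":0.3,"dx":-2.1,"dy":-14.3,"dz":10.2,"twist":0},{"claw":0.3,"dx":-2.1,"dy":-14.3,"dz":11.2,"twist":0},{"claw":0.3,"dx":-2.1,"dy":-14.3,"dz":11.2,"twist":0},{"claw":0.3,"dx":-2.1,"dy":-14.3,"dz":11.2,"twist":0}])

```text
time_s: 18.03
position: [0.4294, 0.1935, 0.1881]
tcp_rot: [[1.0, -0.027, 0.003], [-0.027, -1.0, -0.011], [0.003, 0.011, -1.0]]
force: [-1.3, 0.1, 0.3]
opening: 0.3
```

```bash
python3 - <<'E'
from h import *
bot.capture("scene")
s=bot.read_state();cmd((.431,.194,.088),-1.5,s)
im=bot.capture("wrist");cv2.imwrite("pics/w16.png",cv2.resize(im[:,:,::-1],(768,576)))
print([wproj(p,s)*1.5 for p in ((.431,.25,.107),(.431,.194,.107))])
E
```

```text
pos [0.4304 0.1934 0.1891] head -1.57 F [0.9 0.1 0.7] op 0.302 t 18.08 tilt [ 0.006 -0.011 -1.   ]
-> dx,dy,dz [-1.000e-02 -1.700e-01  1.011e+01] twist -0.07
[array([386.25355485, 192.62265021]), array([388.97686855, 291.66970157])]
```

View pics/w16.png

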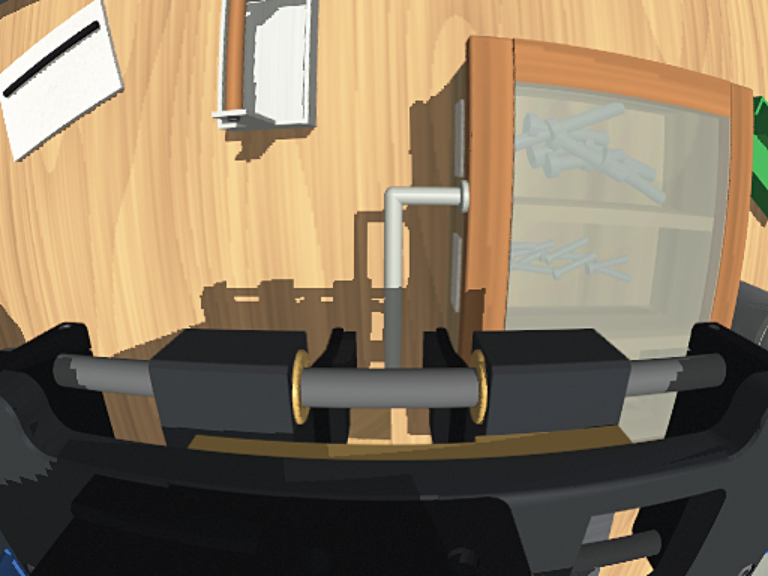

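```bash
python3 - <<'E'
from h import *
s=bot.read_state()
for u,v in ((394,200),(394,280),(394,350),(393,192)): print(wpl((u/1.5,v/1.5),.107,s).round(4))
print("edge",[wpl((u/1.5,v/1.5),.114,s).round(4) for u,v in((468,120),(470,250))])
cmd((.434,.194,.089),-1.5,s)
E
```

```text
[0.4359 0.2457 0.107 ]
[0.4348 0.2005 0.107 ]
[0.4338 0.1575 0.107 ]
[0.4355 0.2501 0.107 ]
edge [array([0.4761, 0.2889, 0.114 ]), array([0.4768, 0.2182, 0.114 ])]
pos [0.4311 0.1933 0.1898] head -1.6 F [-0.1 -0.4  0.4] op 0.3 t 18.13 tilt [ 0.008 -0.01  -1.   ]
-> dx,dy,dz [ 0.21 -0.18 10.08] twist -0.1
```

The bar is at (394,200–350) px, x≈0.4345, between the fingers, with the lid edge 40 mm beyond. I descend and close.

arm_command(plan=[{"claw":0.3,"dx":0.2,"dy":-0.1,"dz":1.5,"twist":0},{"claw":0.3,"dx":0.25,"dy":-0.1,"dz":4,"twist":0},{"claw":0.3,"dx":0.25,"dy":-0.1,"dz":6.5,"twist":0},{"claw":0.3,"dx":0.25,"dy":-0.1,"dz":8.5,"twist":0},{"claw":0.3,"dx":0.25,"dy":-0.1,"dz":9.8,"twist":0},{"claw":0.3,"dx":0.25,"dy":-0.1,"dz":10.1,"twist":0},{"claw":0.3,"dx":0.25,"dy":-0.1,"dz":10.1,"twist":0},{"claw":0.3,"dx":0.25,"dy":-0.1,"dz":10.1,"twist":0}])

```text
time_s: 18.8
position: [0.4354, 0.193, 0.0897]
tcp_rot: [[1.0, -0.029, 0.009], [-0.029, -1.0, -0.01], [0.01, 0.01, -1.0]]
force: [0.2, -0.7, -0.4]
opening: 0.299
```

```bash
python3 - <<'E'
from h import *
s=bot.read_state();cmd((.4345,.194,.088),-1.5,s)
im=bot.capture("wrist");cv2.imwrite("pics/w17.png",cv2.resize(im[:,:,::-1],(768,576)))
E
```

```text
pos [0.4354 0.193  0.0897] head -1.65 F [ 0.2 -0.7 -0.4] op 0.299 t 18.8 tilt [ 0.009 -0.01  -1.   ]
-> dx,dy,dz [-0.09 -0.1   0.17] twist -0.15
```

View pics/w17.png

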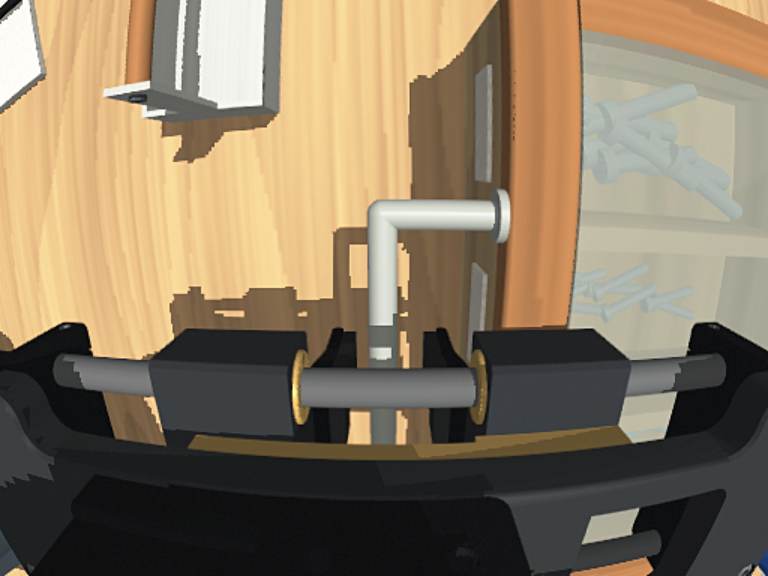

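The bar at (384,330) is between the fingers, about 2 mm to -x of centre. I correct and close.

arm_command(plan=[{"claw":0.25,"dx":-0.2,"dy":0,"dz":0.1,"twist":0},{"claw":0,"dx":-0.2,"dy":0,"dz":0.1,"twist":0},{"claw":0,"dx":-0.2,"dy":0,"dz":0.1,"twist":0},{"claw":0,"dx":-0.2,"dy":0,"dz":0.1,"twist":0},{"claw":0,"dx":-0.2,"dy":0,"dz":0.1,"twist":0},{"claw":0,"dx":-0.2,"dy":0,"dz":0.1,"twist":0},{"claw":0,"dx":-0.2,"dy":0,"dz":0.1,"twist":0},{"claw":0,"dx":-0.2,"dy":0,"dz":0.1,"twist":0}])

```text
time_s: 19.52
position: [0.4331, 0.1932, 0.0894]
tcp_rot: [[1.0, -0.029, 0.01], [-0.029, -1.0, -0.01], [0.01, 0.009, -1.0]]
force: [-2.4, 0.1, 6.2]
opening: 0.1
```

```bash
python3 - <<'E'
from h import *
s=bot.read_state();cmd((.4345,.194,.088),-1.5,s)
R=np.array(s["tcp_rot"]);G=s["position"]-.019*R[:,2];print("G",G)
G=G.copy();yaw=np.radians(-1.5);u=np.array([np.cos(yaw),np.sin(yaw),0]);H=np.array([*G[:2],.107])+.245*u;H[2]=.1
for a in (5,10,15,20,25,30,35,40,45,50,55,60):
    t=np.radians(a);x=-.245*np.cos(t)+.007*np.sin(t);z=.245*np.sin(t)+.007*np.cos(t)
    P=H+u*x;P[2]=.1+z;d=R.T@(P-G)*100;print(a,P.round(4),d.round(2))
E
```

```text
pos [0.4331 0.1932 0.0894] head -1.64 F [-2.4  0.1  6.2] op 0.1 t 19.52 tilt [ 0.01 -0.01 -1.  ]
-> dx,dy,dz [ 0.14 -0.08  0.14] twist -0.14
G [0.43287713 0.19343138 0.10839407]
5 [0.4344 0.1934 0.1283] [ 0.17  0.02 -1.99]
10 [0.4378 0.1933 0.1494] [ 0.53  0.04 -4.1 ]
15 [0.443  0.1932 0.1702] [ 1.08  0.06 -6.17]
20 [0.45   0.193  0.1904] [ 1.8   0.07 -8.18]
25 [0.4588 0.1928 0.2099] [  2.69   0.09 -10.12]
30 [0.4692 0.1925 0.2286] [  3.75   0.1  -11.98]
35 [0.4812 0.1922 0.2463] [  4.97   0.12 -13.74]
40 [0.4947 0.1918 0.2628] [  6.33   0.13 -15.38]
45 [0.5096 0.1914 0.2782] [  7.84   0.14 -16.9 ]
50 [0.5257 0.191  0.2922] [  9.47   0.15 -18.29]
55 [0.543  0.1905 0.3047] [ 11.21   0.16 -19.52]
60 [0.5614 0.1901 0.3157] [ 13.06   0.16 -20.6 ]
```

The bar is gripped (opening 0.10, 9 mm). I lift along the arc.

arm_command(plan=[{"claw":0,"dx":0,"dy":0,"dz":-0.1,"twist":0},{"claw":0,"dx":0,"dy":0,"dz":-0.6,"twist":0},{"claw":0,"dx":0.1,"dy":0,"dz":-1.4,"twist":0},{"claw":0,"dx":0.2,"dy":0,"dz":-2.4,"twist":0},{"claw":0,"dx":0.4,"dy":0,"dz":-3.4,"twist":0},{"claw":0,"dx":0.6,"dy":0.05,"dz":-4.4,"twist":0},{"claw":0,"dx":0.8,"dy":0.05,"dz":-5.2,"twist":0},{"claw":0,"dx":1.1,"dy":0.05,"dz":-6.2,"twist":0}])

```text
time_s: 20.18
position: [0.4426, 0.193, 0.1519]
tcp_rot: [[1.0, -0.029, 0.008], [-0.029, -1.0, -0.01], [0.008, 0.01, -1.0]]
force: [-0.5, -0.2, -4.0]
opening: 0.102
```

```bash
cat >> h.py <<'E'
def arc():
    s=bot.read_state();R=np.array(s["tcp_rot"]);G=s["position"]-.019*R[:,2]
    yaw=np.radians(-1.5);u=np.array([np.cos(yaw),np.sin(yaw),0]);H=np.array([.4329,.1934,.107])+.245*u;H[2]=.1
    r=(G-H)@u;print("t",round(float(s["time_s"]),2),"ang",np.degrees(np.arctan2(G[2]-.1,-r)-np.arctan2(.007,.245)),"rad",np.hypot(r,G[2]-.1),"F",s["force"].round(1),"op",round(float(s["opening"]),3),"head",np.degrees(np.arctan2(R[1,0],R[0,0])).round(2),"tilt",R[:,2].round(3))
    for a in range(5,66,5):
        t=np.radians(a);x=-.245*np.cos(t)+.007*np.sin(t);z=.245*np.sin(t)+.007*np.cos(t)
        P=H+u*x;P[2]=.1+z;d=R.T@(P-G)*100;print(a,d.round(2))
E
python3 -c "
from h import *
arc()
im=bot.capture('scene');cv2.imwrite('pics/s18.png',cv2.resize(im[60:260,180:380,::-1],None,fx=3,fy=3))"
```

```text
t 20.18 ang 15.12333222757867 rad 0.24586072641376572 F [-0.5 -0.2 -4. ] op 0.102 head -1.65 tilt [ 0.008 -0.01  -1.   ]
5 [-0.84 -0.04  4.25]
10 [-0.48 -0.02  2.14]
15 [ 0.06 -0.    0.07]
20 [ 0.77  0.02 -1.94]
25 [ 1.66  0.03 -3.89]
30 [ 2.72  0.05 -5.75]
35 [ 3.93  0.06 -7.51]
40 [ 5.3   0.07 -9.15]
45 [  6.8    0.08 -10.68]
50 [  8.43   0.09 -12.06]
55 [ 10.17   0.1  -13.3 ]
60 [ 12.01   0.11 -14.38]
65 [ 13.94   0.11 -15.3 ]
```

View pics/s18.png

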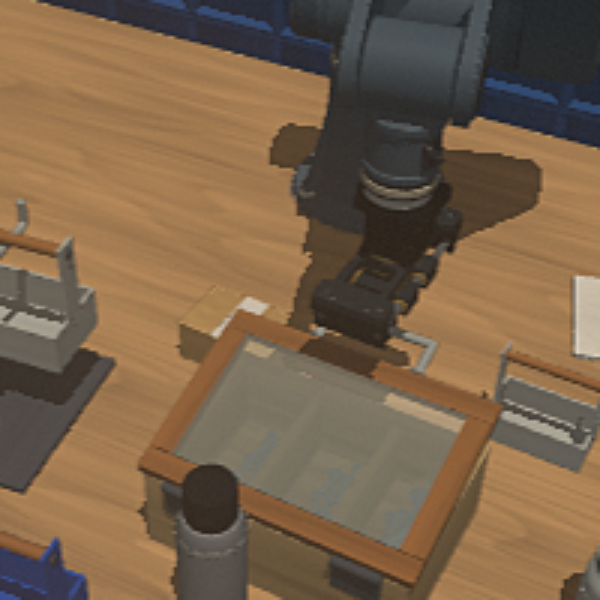

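The lid is rising with the bar, at 15°, with low forces. I continue.

arm_command(plan=[{"claw":0,"dx":0.15,"dy":0,"dz":-0.5,"twist":0},{"claw":0,"dx":0.5,"dy":0,"dz":-1.3,"twist":0},{"claw":0,"dx":0.9,"dy":0,"dz":-2.3,"twist":0},{"claw":0,"dx":1.4,"dy":0,"dz":-3.4,"twist":0},{"claw":0,"dx":2,"dy":0,"dz":-4.5,"twist":0},{"claw":0,"dx":2.7,"dy":0.05,"dz":-5.7,"twist":0},{"claw":0,"dx":3.4,"dy":0.05,"dz":-6.8,"twist":0},{"claw":0,"dx":3.9,"dy":0.05,"dz":-7.5,"twist":0}])

```text
time_s: 20.9
position: [0.48, 0.1919, 0.2296]
tcp_rot: [[1.0, -0.029, 0.004], [-0.029, -1.0, -0.01], [0.005, 0.01, -1.0]]
force: [-3.3, -0.6, -1.0]
opening: 0.102
```

```bash
python3 -c "
from h import *
arc()"
```

```text
t 20.9 ang 35.24416913222804 rad 0.24754289155611647 F [-3.3 -0.6 -1. ] op 0.102 head -1.64 tilt [ 0.004 -0.01  -1.   ]
5 [-4.6  -0.13 12.  ]
10 [-4.25 -0.1   9.89]
15 [-3.72 -0.08  7.82]
20 [-3.01 -0.06  5.8 ]
25 [-2.13 -0.05  3.86]
30 [-1.08 -0.03  1.99]
35 [ 0.13 -0.01  0.23]
40 [ 1.49 -0.   -1.42]
45 [ 2.99  0.01 -2.95]
50 [ 4.61  0.02 -4.34]
55 [ 6.35  0.03 -5.59]
60 [ 8.19  0.04 -6.67]
65 [10.12  0.04 -7.6 ]
```

arm_command(plan=[{"claw":0,"dx":0.3,"dy":0,"dz":-0.2,"twist":0},{"claw":0,"dx":0.9,"dy":0,"dz":-0.8,"twist":0},{"claw":0,"dx":1.7,"dy":0,"dz":-1.6,"twist":0},{"claw":0,"dx":2.7,"dy":0,"dz":-2.6,"twist":0},{"claw":0,"dx":3.7,"dy":0,"dz":-3.6,"twist":0},{"claw":0,"dx":4.8,"dy":0,"dz":-4.4,"twist":0},{"claw":0,"dx":5.8,"dy":0.05,"dz":-5.1,"twist":0},{"claw":0,"dx":6.4,"dy":0.05,"dz":-5.5,"twist":0}])

```text
time_s: 21.57
position: [0.5395, 0.1901, 0.2878]
tcp_rot: [[1.0, -0.028, -0.005], [-0.028, -1.0, -0.011], [-0.005, 0.011, -1.0]]
force: [-15.5, -1.8, 19.2]
opening: 0.099
```

```bash
python3 -c "
from h import *
arc()
im=bot.capture('scene');cv2.imwrite('pics/s20.png',cv2.resize(im[60:260,180:380,::-1],None,fx=3,fy=3))"
```

```text
t 21.57 ang 54.60465694780454 rad 0.24878199959600156 F [-15.5  -1.8  19.2] op 0.099 head -1.6 tilt [-0.005 -0.011 -1.   ]
5 [-10.44  -0.22  17.9 ]
10 [-10.11  -0.19  15.79]
15 [-9.6  -0.17 13.71]
20 [-8.9  -0.15 11.69]
25 [-8.04 -0.13  9.73]
30 [-7.01 -0.11  7.86]
35 [-5.82 -0.09  6.08]
40 [-4.47 -0.07  4.42]
45 [-2.99 -0.06  2.88]
50 [-1.38 -0.05  1.47]
55 [ 0.35 -0.03  0.21]
60 [ 2.18 -0.03 -0.89]
65 [ 4.1  -0.02 -1.84]
```

View pics/s20.png

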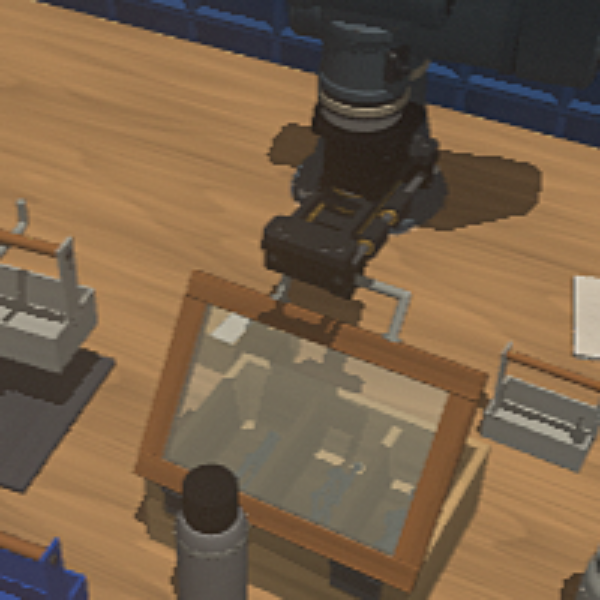

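The force has grown to 25 N along the radius: the bar sits some 4 mm lower in the fingers than assumed, so my arc was too tight. I correct the pivot by 4.5 mm and finish the last 6° gently.

arm_command(plan=[{"claw":0,"dx":0.0,"dy":0,"dz":-0.2,"twist":0},{"claw":0,"dx":0.3,"dy":0,"dz":-0.5,"twist":0},{"claw":0,"dx":0.7,"dy":0,"dz":-0.8,"twist":0},{"claw":0,"dx":1.2,"dy":0,"dz":-1.1,"twist":0},{"claw":0,"dx":1.7,"dy":0,"dz":-1.3,"twist":0},{"claw":0,"dx":2,"dy":0,"dz":-1.4,"twist":0},{"claw":0,"dx":2.1,"dy":0,"dz":-1.45,"twist":0},{"claw":0,"dx":2.1,"dy":0,"dz":-1.45,"twist":0}])

```text
time_s: 22.28
position: [0.563, 0.1893, 0.3026]
tcp_rot: [[1.0, -0.028, -0.001], [-0.028, -1.0, -0.012], [-0.0, 0.012, -1.0]]
force: [4.8, -1.2, -12.9]
opening: 0.104
```

```bash
python3 -c "
from h import *
arc()
for n in ('scene','top','wrist'):
    im=bot.capture(n);cv2.imwrite('pics/%s21.png'%n,cv2.resize(im[:,:,::-1],(768,576)))
im=bot.capture('scene');cv2.imwrite('pics/s21c.png',cv2.resize(im[120:260,220:360,::-1],None,fx=4.2,fy=4.2,interpolation=cv2.INTER_CUBIC))
print(bot.read_state()['force'],bot.read_state()['qvel'].round(2))"
```

```text
t 22.28 ang 60.958741932776306 rad 0.24956173219403116 F [  4.8  -1.2 -12.9] op 0.104 head -1.62 tilt [-0.001 -0.012 -1.   ]
5 [-12.85  -0.24  19.33]
10 [-12.51  -0.22  17.22]
15 [-11.99  -0.2   15.14]
20 [-11.29  -0.17  13.12]
25 [-10.42  -0.15  11.17]
30 [-9.38 -0.13  9.3 ]
35 [-8.18 -0.12  7.53]
40 [-6.83 -0.1   5.87]
45 [-5.34 -0.08  4.34]
50 [-3.72 -0.07  2.94]
55 [-1.99 -0.06  1.69]
60 [-0.16 -0.05  0.59]
65 [ 1.77 -0.05 -0.35]
[  5.5597154   -0.27761265 -14.72136157] [ 0.03 -0.16  0.04  0.01 -0.03 -0.05]
```

View pics/s21c.png

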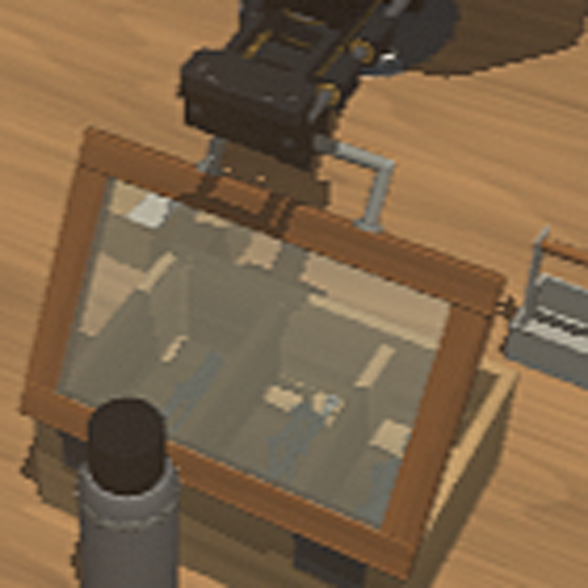

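View pics/wrist21.png

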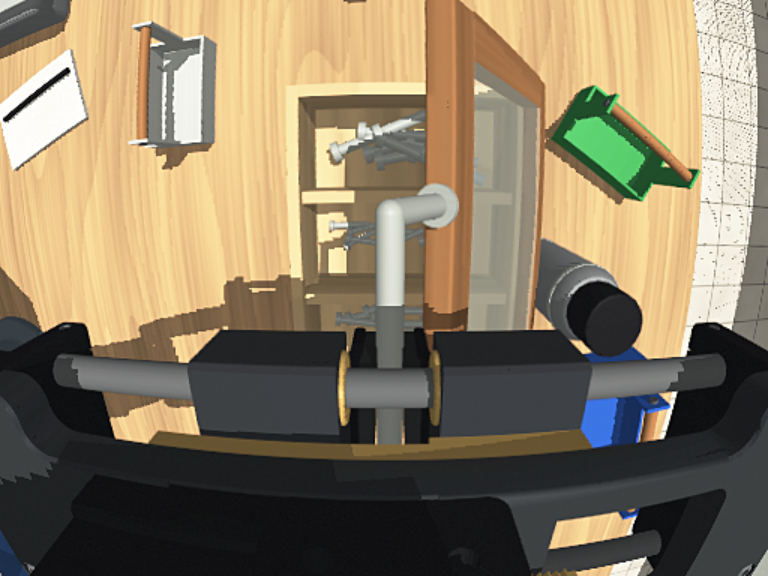

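View pics/top21.png

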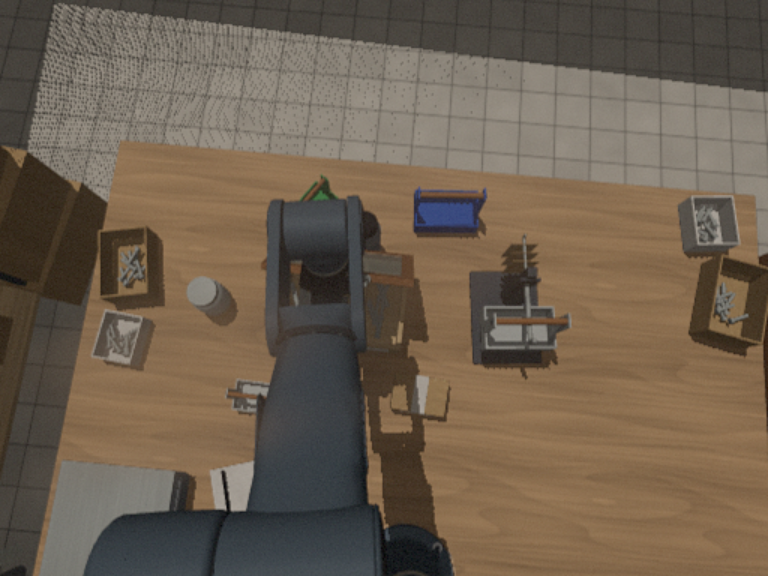

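```bash
python3 -c "
from h import *
yaw=np.radians(-1.5);u=np.array([np.cos(yaw),np.sin(yaw),0]);v=np.array([-u[1],u[0],0])
H=np.array([.4345,.1934,.1])+.245*u;H[2]=.1
for a in (54,56,58,60,62,64):
    t=np.radians(a);r=[]
    for x,z,y in((-.205,.014,-.145),(-.205,.014,.145),(0,.014,-.145),(0,.014,.145)):
        X=x*np.cos(t)+z*np.sin(t);Z=-x*np.sin(t)+z*np.cos(t);P=H+u*X+v*y;P[2]=.1+Z;r.append(proj('scene',P)[0].round(1))
    print(a,r)
S=lambda x,y:(220+x/4.2-.4,120+y/4.2-.4)
print([np.round(S(*p),1) for p in((88,128),(505,278),(25,385),(408,548))])
"
```

```text
54 [array([242.5, 149.4]), array([341. , 184.6]), array([222.8, 217.6]), array([315.4, 257.8])]
56 [array([241.3, 149.6]), array([340.3, 185. ]), array([222.8, 217.8]), array([315.4, 258. ])]
58 [array([240.1, 149.9]), array([339.5, 185.5]), array([222.7, 217.9]), array([315.3, 258.2])]
60 [array([238.8, 150.2]), array([338.8, 186.1]), array([222.7, 218.1]), array([315.3, 258.3])]
62 [array([237.5, 150.6]), array([338. , 186.8]), array([222.7, 218.2]), array([315.2, 258.5])]
64 [array([236.2, 151.2]), array([337.1, 187.6]), array([222.6, 218.4]), array([315.2, 258.7])]
[array([240.6, 150.1]), array([339.8, 185.8]), array([225.6, 211.3]), array([316.7, 250.1])]
```

Kinematics give 60.5°, and the lid's corners in the scene view agree with 58–60°. I relax the residual radial pull by 1–2 mm and hold.

arm_command(plan=[{"claw":0,"dx":0.05,"dy":0,"dz":0.1,"twist":0},{"claw":0,"dx":0.05,"dy":0,"dz":0.1,"twist":0},{"claw":0,"dx":0.05,"dy":0,"dz":0.1,"twist":0},{"claw":0,"dx":0.05,"dy":0,"dz":0.1,"twist":0},{"claw":0,"dx":0.05,"dy":0,"dz":0.1,"twist":0},{"claw":0,"dx":0.05,"dy":0,"dz":0.1,"twist":0},{"claw":0,"dx":0.05,"dy":0,"dz":0.1,"twist":0},{"claw":0,"dx":0.05,"dy":0,"dz":0.1,"twist":0}])

```text
time_s: 23.15
position: [0.5626, 0.1893, 0.3022]
tcp_rot: [[1.0, -0.028, -0.001], [-0.028, -1.0, -0.012], [-0.001, 0.012, -1.0]]
force: [-3.6, -0.7, 2.9]
opening: 0.105
```

```bash
python3 -c "
from h import *
arc()
im=bot.capture('scene');cv2.imwrite('pics/s22.png',cv2.resize(im[100:260,130:360,::-1],None,fx=3.4,fy=3.4,interpolation=cv2.INTER_CUBIC))
im=bot.capture('top')
for i in range(6): bot.capture('top')
s=bot.read_state();print(s['position'],s['force'].round(1),s['qvel'].round(2),s['time_s'])
im2=bot.capture('scene');d=np.abs(im.astype(int)*0).max()
cv2.imwrite('pics/t22.png',cv2.resize(im[130:260,280:400,::-1],None,fx=4.5,fy=4.5))
"|grep -v '^[0-9]'
```

```text
t 23.15 ang 60.84722932638226 rad 0.24940297737458494 F [-3.6 -0.7  2.9] op 0.105 head -1.61 tilt [-0.001 -0.012 -1.   ]
[0.56260561 0.18930429 0.30217943] [-5.  -1.   4.7] [-0.05  0.05  0.01  0.05  0.03  0.05] 23.55
```

View pics/s22.png

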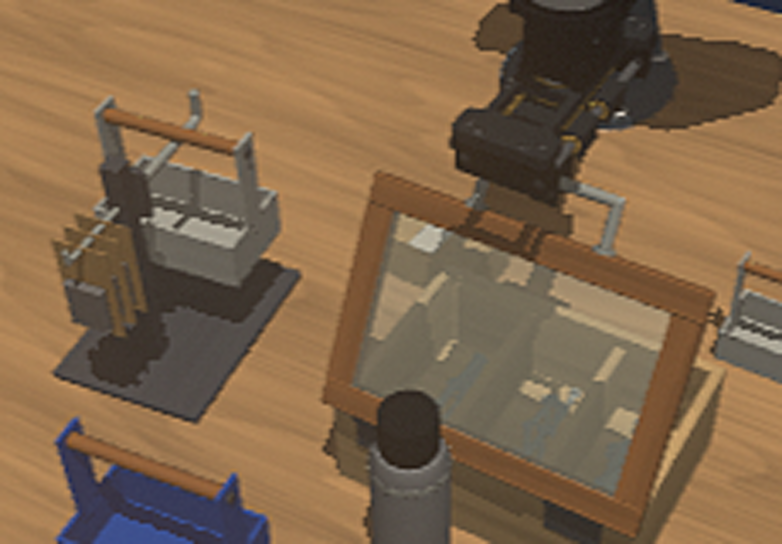

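View pics/t22.png

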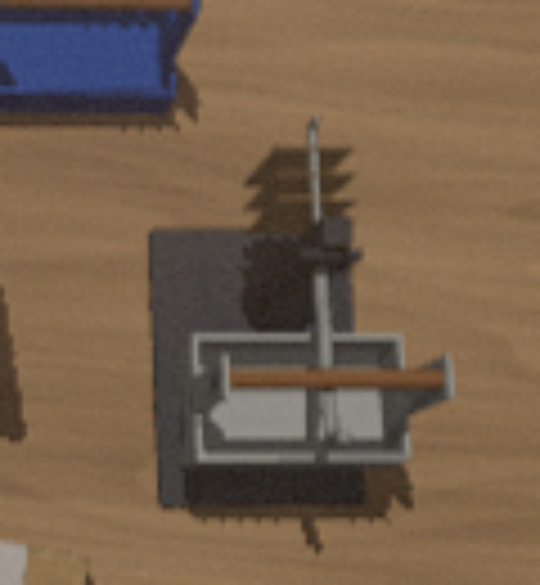

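```bash
python3 -c "
from h import *
T=lambda x,y:(280+x/4.5-.4,130+y/4.5-.4);S=lambda x,y:(130+x/3.4-.4,100+y/3.4-.4)
a,e=tri(T(228,378),S(236,146));b,f=tri(T(445,380),S(107,116));print(a,b,e,f,np.linalg.norm(a-b),np.degrees(np.arcsin((a-b)[2]/np.linalg.norm(a-b))))
"
```

```text
[ 0.5340639  -0.12711487  0.21377636] [ 0.54568975 -0.26871114  0.20724036] 0.00392799339214053 0.0024088199413448185 0.14222300204128374 2.634014930420643
```

The hung bar measures 142 mm long and level within about 2.6°, around the error of the measurement. The lid holds steady near 60° with under 8 N, so I hand in.

```bash
python3 -c "
from h import *
print(bot.hand_in())"
```

```text
the job is handed in; nothing more can be done
None
```

The tote hangs by its handle on the bare front hook, released. The arm is holding the lid open at about 60° by its bar. I handed the job in at about 23.6 s; no verdict was reported.

**What went wrong on the way:** on the first carry the tote's end wall struck the upturned hook tip and turned in the fingers. I backed off and set it down on free counter in front of the stand, which pressed with about 32 N through the tote at the wrist. I then regripped it and hung it from the front, along the hook. While opening the lid, the radial force reached about 25 N because my arc was slightly tight. I corrected the arc for the last 6°.

**Last checks:**
- **Lid angle:** about 60.5–61° from the arm's pose and 58–60° from the lid's corners in the scene view. The arm was still, with about 7 N on the tool and the grip on the bar closed. The lid was never dropped.
- **Tote:** the final views show it free on the hook. I measured its bar as 142 mm long and tilted about 2.6°, which is about the error of that measurement.
- **Other goods:** the can, carton, jar and look-alike totes looked undisturbed in the last pictures where I could see them. I did not measure their positions again, and the arm hid some from the top camera.

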